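Lock a measured ceramic plate into its carrier

ROBOT

A 6-joint arm with a two-finger parallel gripper is mounted at the origin on the work surface. World frame = base frame: x ahead of the robot, y to its left, z up, the work surface at z = 0. Lengths are in m, angles in rad, forces in N, time in s.
With the tool pointing down it reaches from about 0.325 to 0.9 m from the base axis. Payload 6.1 kg.
Tool frame: the origin (TCP) lies at the very end of the fingers, on their centre line; the grasp point (between the pads) lies 19 mm behind it; z points along the fingers, x is the direction in which the jaws open and shut, and the axes are right-handed (so a half turn about z gives the same grasp; the last joint's range is limited). The gripper opens to 85 mm and grips with 20 to 120 N. Pads are 22 mm wide; open, the fingers measure 114 mm over their backs; the gripper's body (76 mm by 85 mm) begins 54 mm behind the grasp point. The pads swing forward as they close: fully open they stand 13 mm farther back than shut.
Start: joints at [-1.247, 0.22, 1.526, -0, 1.395, -0.126], TCP at [0.272, -0.563, 0.231] pointing down, gripper open.
Joint ranges: [-2.98, 2.98], [-0.91, 2.08], [0.09, 2.57], [-1.24, 4.39], [0.2, 2.65], [-2.68, 2.68]. Speed limits (rad/s): [2.57, 2.57, 3.01, 3.14, 3.14, 3.14].

INTERFACE

Orientations are given as a unit quaternion [x, y, z, w].
In Python, from rig import ctrl gives the robot as it stands.
- The arm moves only by the tool servo_tool, never from a script. Its argument "deltas" is a list of rows, each a list of 2 entries, a list of its own where there are three numbers: the shift along the tool's x, y, z in m, then the turn, a rotation vector about the tool's x, y, z in degrees. In form: [[[x, y, z], [wx, wy, wz]], ...]. A call has 1 to 8 rows; each row is the pose to reach, as a shift and turn from the pose commanded when the call began, along the tool's axes at that moment; what a row does not reach only later rows make up. A row lasts 1/12 s, in which the tool goes at most 41.7 mm and 7.16 degrees, less where a joint would pass 70% of its speed; a pose out of reach is approached as far as the arm can. A call with a gripper value outside its range is refused whole. "fingers" is the closure in counts, from 0 (fully open) to 255 (shut), set as the call begins (left out, the last holds). The fingers move at their own pace and stop on an object; "squeeze" is the grip in N (left out, the last holds). Time passes only in rows, so rows that repeat a pose let the fingers close. It gives the time, the measured TCP pose, the force and the opening at its end, in the units of the state.
- ctrl.sense(): the state, without advancing time (a new reading comes with each control period).
- ctrl.camera(name): name is "scene" or "top"; returns a dict with "img" (480x640x3 uint8, blue, green, red), "fx", "fy", "cx", "cy" (pixels), "camera_from_world" (4x4, takes a point from world to camera coordinates). Camera axes: x right, y down, z forward; pixel columns grow to the right and rows downward; lengths in m; the calibration is good to about 2 mm. A picture is of the moment at which its call begins. There is no depth.
- ctrl.hand_in(): hands the job in, once; it reports no verdict.
The state is a dict: "time_s": time; "qpos": joint angles; "joint_vel": joint speeds; "effort": joint torques, N m; "tool_pos": TCP position; "orientation": TCP orientation; "ft_force": force on the tool from outside, world axes, zero at the start; "wrist_torque": the same for the moment, N m; "grip_width": finger opening in m.
Only numpy, scipy, OpenCV 4.12 (cv2) and the standard library are available. Lean on these libraries where they do the work, as an engineer would, in place of code of your own. Each camera call takes 0.05 s, during which the arm holds its last target. There are 200 camera calls.

TASK

Pack the measured ceramic plate: push it along the carrier board into the bay until it is fully home against the end stop, then set the wooden cover squared up and centred on top of it, with its grip ridge running the same way as the closed hold-down bar. Then swing the bar over and down until it rests in its forked catch, and last slide the bolt fully across over the bar. The plate is brittle, so never ram, squeeze or drop things on it, and leave everything else on the bench where it is.

Things in the scene. Friction and masses are not known exactly. Their poses are not given: they have to be found in the camera images.
- carrier: Plate carrier, fixed: plywood board 180 (x) by 365 (y) by 12 mm, low aluminium fittings at its +y end. Origin on the bench under the bay's centre; the board spans y = -280 to +85 mm. The bay's rails (inner faces x = +-53 mm, y = -50 to +50) and end stop (face at y = +50.5) are 10 mm high, tops 22 mm over the bench. Its mouth faces -y, flaring to x = +-67 mm at y = -95.
- plate: The measured plate: beige-grey ceramic, 100 by 100 mm, 14 mm thick, about 350 g, lying flat on the empty end of the carrier board. Origin at the centre of its underside, x and y along its edges. Fully home, its origin is at x = 0, y = 0, z = 12 mm in the carrier's frame. Brittle: it chips when pushed with the fingers or pressed by the cover with more than 60 N.
- cover: Cover: plywood square 92 by 92 mm, 14 mm thick, with a straight wooden grip ridge on top, 64 mm long (along its x), 20 mm wide (y), 32 mm high (top 46 mm above the underside), about 130 g. Origin: centre of its underside. It lies on the bench left of the carrier. On the plate, its x is to lie along the carrier's x, either way round.
- bar (a joint): Hold-down bar angle (rad): 0 = level in the catch, 1.57 = upright, 1.9 = leaning fully back; the stiff hinge stays where left. Aluminium, 18 mm wide, 12 thick, reaching 174 mm from the hinge, swinging in the carrier's x-z plane at y = +40 mm. Closed it points to the carrier's -x, top 54 and underside 42 mm over the bench (2 mm over the cover), its end 20 mm past the fork.
- bar_hinge (a point): The bar's hinge axis (along the carrier's y), at x = 74, y = 40, z = 48 mm in the carrier's frame, between two cheeks 62 mm high (over the bench). Its axes are the carrier's.
- bar_tip (a point): Middle of the free end of the hold-down bar, 174 mm from the hinge. Moves with the bar.
- catch (a point): Floor of the open-topped fork where the bar comes to rest, at x = -73, y = 40, z = 42 mm in the carrier's frame; its prongs reach z = 52 mm. In line with it stand the bolt block (y = -60 to +14 mm, to z = 54 mm) and the bolt's keeper (y = 57 to 67 mm, to z = 70 mm).
- bolt (a joint): Travel of the slide bolt (m): 0 = drawn back, 0.045 = fully across over the bar, its end in the keeper. It slides along the carrier's +y with about 1.5 N of friction.
- bolt_knob (a point): Top of the bolt's upright knob, a steel pin 15 mm in diameter and 36 mm high, top 96 mm above the bench, at x = -73 mm in the carrier's frame (y = -45 mm drawn back, 0 when across). Moves with the bolt.
- spares: Bystander: a stack of four spare plates, 98 by 98 by 44 mm, left of the carrier. Origin under its centre. Leave alone.
- caliper: Bystander: digital calliper, 190 mm long (its y), 12 mm high, jaws to its -x. Leave alone.
- pencup: Bystander: open plastic cup, 76 mm across, 100 mm high, beyond the carrier. Leave alone.
- gauge_ring: Bystander: steel ring gauge 80 mm across, 22 mm high. Leave alone.
- brush: Bystander: hand brush 180 mm long. Leave alone.
- cleaner: Bystander: closed bottle, 60 mm across, 150 mm high. Leave alone.
Not all that is in view belongs to the job. What is shaped like the cover but green or purple is not meant. What is shaped like the plate but green or red is not meant.

How it is judged:
On the way, in this order (a step that is already met when the one before it is completed fails the run):
1. the plate is fully home in the bay (x of plate in the frame of carrier between -0.007 and 0.007 m and y of plate in the frame of carrier between -0.006 and 0.006 m and z of plate in the frame of carrier between 0.009 and 0.015 m and angle between the x axis of plate and the x axis of carrier, either way round below 0.08 rad), for 0.2 s.
2. the cover lies on the plate, squared up and let go (all of step 1 and x of cover in the frame of plate between -0.012 and 0.012 m and y of cover in the frame of plate between -0.012 and 0.012 m and z of cover in the frame of plate between 0.011 and 0.017 m and angle between the x axis of cover and the x axis of carrier, either way round below 0.2 rad and angle between cover's own z axis and vertical below 0.06 rad and contact force between the fingers and cover below 0.2 N and linear speed of cover below 0.02 m/s), for 0.2 s.
3. the hold-down bar rests in its catch (value of joint bar below 0.05 rad), for 0.2 s.
4. the bolt is fully across over the bar (value of joint bolt above 0.037 m), for 0.2 s.
At the end, for the whole second after the job is handed in: Plate flat in the bay: within 6 mm of home lengthways, 7 mm sideways, 0.08 rad; cover flat on it within 12 mm of centre each way, ridge within 0.2 rad of carrier x; bar within 0.05 rad of level; bolt at least 37 mm out; plate and cover released, at rest (all of step 2 and value of joint bar below 0.05 rad and value of joint bolt above 0.037 m and linear speed of plate below 0.02 m/s); the robot touches nothing.
It fails at once if the fingers press on the brittle plate with more than 60 N, or the cover does (contact force between any of the fingers, cover and plate above 60 N).
It fails at once if the cover is dropped onto the plate from more than about 15 mm (contact force between the fingers and cover below 0.1 N and linear speed of cover above 0.15 m/s and horizontal distance between cover and plate below 0.1 m and z of cover in the frame of plate above 0.03 m).
It fails at once if a bystander is moved more than 20 mm (distance of any of spares, caliper, pencup, gauge_ring, brush, cleaner from where it was at the start of the episode above 0.02 m).
It also fails if it takes over 72 s, if anything falls off the work surface, if the arm or the gripper's body presses on something with over 40 N, if the wrist force passes 120 N, or if a joint passes its speed limit or range.

## Working session

There is one attempt and no reset: what is moved stays moved. The work goes in short steps, Python scripts to look and compute and a tool call to move; the robot and the scene stay as the last step left them, time stands still between calls to the robot, and variables do not carry over. Pictures are saved under pics/ and viewed, about 8 in all and at most 12, crops included, and the job is handed in when it is done.

Besides the shell and the picture viewer there is one more tool, called as name(argument=value, ...) on one line, values as JSON. servo_tool: Moves the arm, as the interface text tells. Its arguments: {"type":"object","properties":{"deltas":{"type":"array"},"fingers":{"type":"number"},"squeeze":{"type":"number"}},"required":["deltas"]}

```bash
ls; mkdir -p pics
cat > h.py <<'E'
import numpy as np, cv2
from rig import ctrl
from scipy.spatial.transform import Rotation as R
def cam(n):
    c=ctrl.camera(n); T=np.array(c["camera_from_world"]); K=np.array([[c["fx"],0,c["cx"]],[0,c["fy"],c["cy"]],[0,0,1.]])
    return c["img"],K,T
def ray(K,T,uv):
    d=T[:3,:3].T@np.linalg.solve(K,[uv[0],uv[1],1.]); o=-T[:3,:3].T@T[:3,3]; return o,d
def onz(K,T,uv,z):
    o,d=ray(K,T,uv); return o+d*(z-o[2])/d[2]
def proj(K,T,p):
    q=K@(T[:3,:3]@np.asarray(p)+T[:3,3]); return q[:2]/q[2]
def tri(a,b):
    (o1,d1),(o2,d2)=a,b
    A=np.stack([d1,-d2],1); s=np.linalg.lstsq(A,o2-o1,rcond=None)[0]
    p,q=o1+d1*s[0],o2+d2*s[1]; return (p+q)/2,np.linalg.norm(p-q)
E
python3 - <<'E'
from h import *
for n in("top","scene"):
    i,K,T=cam(n); cv2.imwrite(f"pics/{n}0.png",i); print(n,K.round(1).tolist(),(-T[:3,:3].T@T[:3,3]).round(3),T[:3,:3].round(3).tolist())
s=ctrl.sense(); print(s)
E
```

```text
pics
top [[597.5, 0.0, 318.4], [0.0, 597.5, 240.6], [0.0, 0.0, 1.0]] [ 0.231 -0.022  1.935] [[0.015, -1.0, -0.011], [-0.986, -0.013, -0.167], [0.167, 0.013, -0.986]]
scene [[622.2, 0.0, 318.3], [0.0, 622.2, 247.5], [0.0, 0.0, 1.0]] [1.382 1.194 1.253] [[-0.826, 0.563, 0.011], [0.345, 0.522, -0.78], [-0.445, -0.641, -0.625]]
{'time_s': 0.1, 'qpos': array([-1.24708922e+00,  2.21155859e-01,  1.52751871e+00, -3.12446071e-05,
        1.39470175e+00, -1.26081937e-01]), 'joint_vel': array([-9.72967439e-04, -2.89569675e-03, -3.15503228e-03, -3.29389167e-05,
        2.35509213e-03,  1.59437826e-04]), 'effort': array([ 1.94284177e-03, -4.98244822e+01, -3.90545762e+01, -2.98716650e-04,
        5.69287688e-03, -1.50070889e-08]), 'tool_pos': array([ 0.27155369, -0.56230619,  0.23029167]), 'orientation': array([ 8.46988601e-01, -5.31610303e-01, -6.99505183e-04, -5.53439225e-04]), 'ft_force': array([-0.07221636,  0.73040946,  0.28199693]), 'wrist_torque': array([0.00985055, 0.03140584, 0.0477942 ]), 'grip_width': 0.08536745186625506}
```

View pics/top0.png

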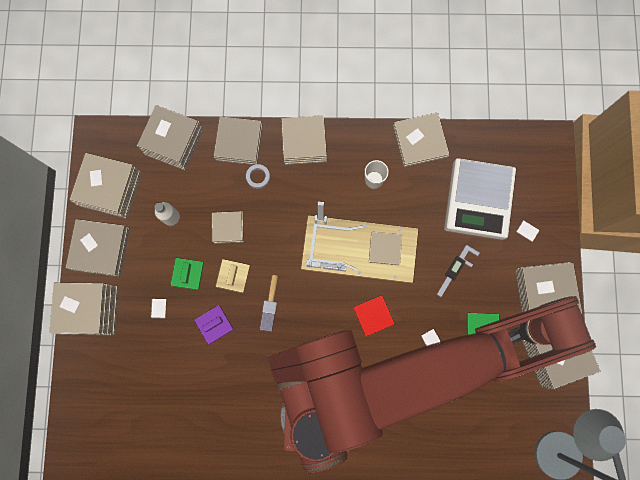

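View pics/scene0.png

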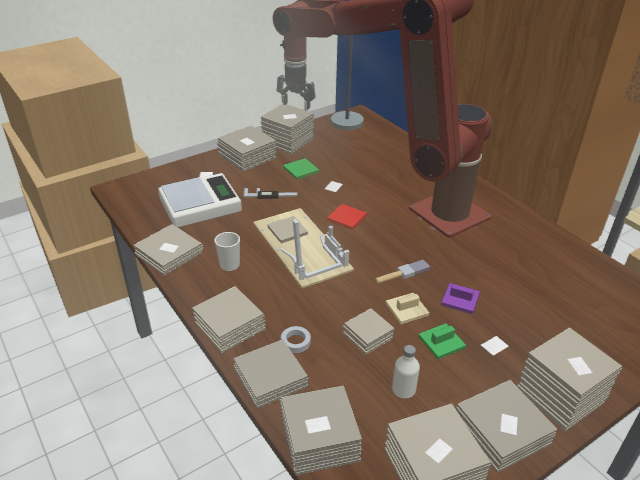

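The top view shows the carrier (302–418, 215–282) with the plate at (385,248), bar upright near (320,212), and the bare wood cover at (233,276). The scene view shows the carrier around (300,245), plate (287,230), cover (407,307).

```bash
cat > m.py <<'E'
from h import *
def blob(img,seed,tol,mode):
    hsv=cv2.cvtColor(img,cv2.COLOR_BGR2HSV); 
    lo,hi=tol; m=cv2.inRange(hsv,np.array(lo),np.array(hi))
    n,l,st,ce=cv2.connectedComponentsWithStats(m)
    k=l[seed[1],seed[0]]
    return (l==k).astype(np.uint8)*255 if k else None
E
python3 - <<'E'
from m import *
for n,pts in(("top",dict(board=(350,262),board2=(408,270),plate=(385,248),cover=(222,270),ridge=(233,270),spare=(227,227),bench=(200,400))),("scene",dict(board=(265,220),board2=(300,258),plate=(285,229),cover=(398,315),ridge=(408,300),spare=(368,325),bench=(420,240)))):
    i=cv2.imread(f"pics/{n}0.png"); h=cv2.cvtColor(i,cv2.COLOR_BGR2HSV)
    print(n,{k:h[y,x].tolist() for k,(x,y) in pts.items()})
t=cv2.imread("pics/top0.png"); s=cv2.imread("pics/scene0.png")
a=cv2.resize(t[195:300,200:430],None,fx=3.4,fy=3.4,interpolation=2)[:,:780]
b=cv2.resize(s[185:340,235:445],None,fx=2.4,fy=2.4,interpolation=2)
o=np.zeros((600,790,3),np.uint8); o[:a.shape[0] if a.shape[0]<300 else 300]=0
o2=cv2.resize(s[200:290,245:435],None,fx=4,fy=4,interpolation=2)
o=np.zeros((357+240,782,3),np.uint8); o[:357,:780]=a[:357]
p=cv2.resize(s[195:290,250:355],None,fx=2.5,fy=2.5,interpolation=2); o[357:357+237,:262]=p[:237]
p=cv2.resize(s[285:335,375:440],None,fx=4.5,fy=4.5,interpolation=2); o[357:357+225,280:280+p.shape[1]]=p
cv2.imwrite("pics/crop1.png",o)
E
```

```text
top {'board': [23, 82, 227], 'board2': [22, 83, 224], 'plate': [17, 52, 187], 'cover': [22, 86, 225], 'ridge': [21, 91, 216], 'spare': [17, 50, 182], 'bench': [11, 142, 97]}
scene {'board': [23, 55, 209], 'board2': [80, 5, 151], 'plate': [23, 30, 181], 'cover': [23, 54, 224], 'ridge': [23, 57, 215], 'spare': [21, 30, 181], 'bench': [12, 124, 111]}
```

View pics/crop1.png

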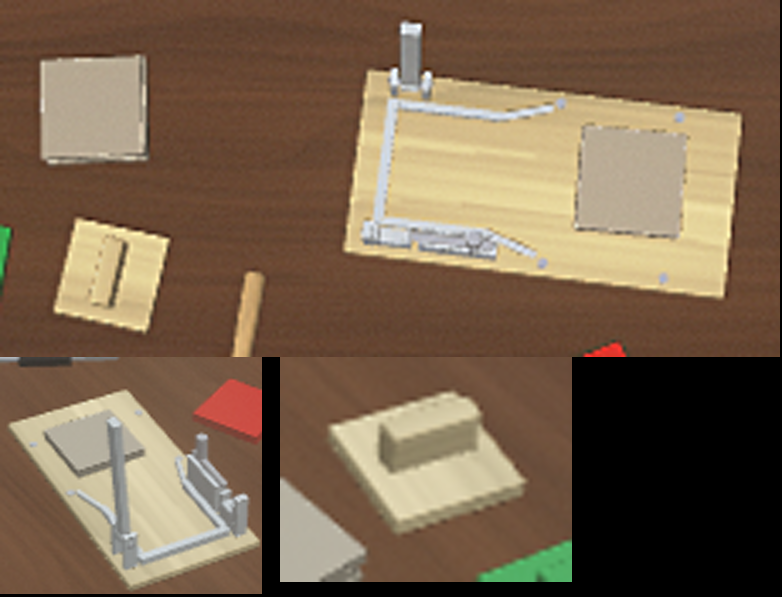

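The crops show the board's four corners clear, the plate slightly rotated relative to the board, and the cover's ridge running roughly along the world x direction.

```bash
cat > meas.py <<'E'
from m import *
C=[(15,60,140),(30,140,255)]; P=[(10,30,120),(25,64,215)]
def quad(mask):
    c=max(cv2.findContours(mask,0,1)[0],key=cv2.contourArea); h=cv2.convexHull(c)
    e=.01
    while True:
        q=cv2.approxPolyDP(h,e*cv2.arcLength(h,True),True)
        if len(q)<=4: break
        e+=.004
    q=q[:,0].astype(float); hp=c[:,0].astype(float); L=[]
    for i in range(len(q)):   # refine each side by a line fit to the contour points near it
        a,b=q[i],q[(i+1)%len(q)]; d=(b-a)/np.linalg.norm(b-a); n=np.array([-d[1],d[0]])
        t=(hp-a)@d/np.linalg.norm(b-a); s=hp[(abs((hp-a)@n)<2)&(t>.1)&(t<.9)]
        vx,vy,x,y=cv2.fitLine(s.astype(np.float32),2,0,.01,.01)[:,0]; L.append(np.cross([x,y,1],[x+vx,y+vy,1]))
    r=[np.cross(L[i-1],L[i]) for i in range(len(q))]; return np.array([p[:2]/p[2] for p in r]),c
def rect(c,K,T,z):
    w=np.array([onz(K,T,p[0],z)[:2] for p in c]); (x,y),(a,b),g=cv2.minAreaRect((w*1000).astype(np.float32)); return (round(x,1),round(y,1)),(round(a,1),round(b,1)),round(g,2)
E
python3 - <<'E'
from meas import *
it,Kt,Tt=cam("top"); is_,Ks,Ts=cam("scene")
Cs=[(15,38,150),(30,120,255)]; Ps=[(10,15,120),(30,40,215)]
for name,z,st,tt,ss,ts in(("board",.012,(350,262),C,(265,220),Cs),("plate",.026,(385,248),P,(285,229),Ps),("cover",.014,(222,270),C,(398,315),Cs)):
    mt=blob(it,st,tt,0); ms=blob(is_,ss,ts,0)
    if mt is None or ms is None: print(name,"none",mt is None,ms is None); continue
    qt,ct=quad(mt); qs,cs=quad(ms)
    print(name,"top rect",rect(ct,Kt,Tt,z)); print(" top corners",[(onz(Kt,Tt,p,z)[:2]*1000).round(1).tolist() for p in qt])
    print(" scene corners",[(onz(Ks,Ts,p,z)[:2]*1000).round(1).tolist() for p in qs], qs.round(1).tolist())
    for p in qt:
        w=onz(Kt,Tt,p,z); j=np.argmin([np.linalg.norm(onz(Ks,Ts,q,z)-w) for q in qs]); X,e=tri(ray(Kt,Tt,p),ray(Ks,Ts,qs[j])); print("  tri",(X*1000).round(1),round(e*1000,1))
E
```

```text
board top rect ((533.2, -130.5), (364.2, 179.6), 83.76)
 top corners [[601.3, -319.8], [425.9, -300.3], [465.0, 58.5], [639.6, 39.3]]
 scene corners [[601.8, -312.5], [422.8, -292.9], [476.6, 68.8], [640.2, 48.5]] [[253.3, 221.6], [301.2, 207.5], [351.1, 270.1], [302.6, 286.3]]
  tri [ 600.5 -319.1    8. ] 3.9
  tri [ 423.3 -298.3    9.9] 7.0
  tri [ 4.672e+02  5.840e+01 -2.000e-01] 1.7
  tri [638.7  41.2   6.4] 5.5
plate top rect ((532.9, -212.5), (99.8, 99.8), 85.96)
 top corners [[584.5, -168.1], [577.8, -265.2], [482.0, -255.1], [489.1, -160.6]]
 scene corners [[546.3, -148.8], [587.4, -150.7], [581.1, -256.5], [488.0, -250.7]] [[293.4, 237.7], [282.2, 241.7], [267.0, 224.5], [291.8, 216.3]]
  tri [ 583.1 -166.2   15.1] 8.5
  tri [ 577.8 -265.1   19.7] 2.7
  tri [ 483.4 -256.4   20.5] 1.8
  tri [ 508.7 -174.8  -10.9] 36.9
cover top rect ((438.7, 280.1), (91.4, 91.9), 78.37)
 top corners [[491.0, 314.7], [473.6, 227.6], [386.2, 246.4], [404.0, 332.8]]
 scene corners [[382.5, 253.5], [404.4, 335.3], [494.9, 330.6], [474.1, 232.3]] [[414.6, 292.3], [427.9, 311.6], [402.3, 323.4], [385.6, 300.1]]
  tri [489.6 319.6   2.3] 8.3
  tri [472.9 228.9  11. ] 2.8
  tri [383.7 249.4  11.9] 7.7
  tri [403.6 333.6  12.3] 1.5
```

```bash
cat > plan.py <<'E'
from h import *
O=np.array([.544,-.034]); YAW=np.radians(-6.2)
def Rz(a): c,s=np.cos(a),np.sin(a); return np.array([[c,-s],[s,c]])
def c2w(p): return np.r_[O+Rz(YAW)@np.asarray(p[:2]),p[2]]
def w2c(p): return np.r_[Rz(YAW).T@(np.asarray(p[:2])-O),p[2]]
def tip():
    s=ctrl.sense(); return s,np.array(s["tool_pos"]),R.from_quat(s["orientation"])
def down(ang): # tool pointing down, tool x at world angle ang
    return R.from_matrix(np.array([[np.cos(ang),np.sin(ang),0],[np.sin(ang),-np.cos(ang),0],[0,0,-1.]]))
def status():
    s,p,r=tip(); x=r.as_matrix()[:,0]
    print("t",round(s["time_s"],2),"carrier",(w2c(p)*1000).round(1),"world",(p*1000).round(1),"toolx-yaw",round(np.degrees(np.arctan2(x[1],x[0])-YAW),2),"F_c",np.r_[Rz(YAW).T@s["ft_force"][:2],s["ft_force"][2]].round(1),"w",round(s["grip_width"]*1000,1),"q",s["qpos"].round(2))
def d(pc,ang=0.): # target: carrier point (m), tool-x angle relative to carrier x (deg)
    s,p,r=tip(); t=down(YAW+np.radians(ang))
    print("to",pc,ang,"shift",(r.inv().apply(c2w(pc)-p)).round(4).tolist(),"turn",np.degrees((r.inv()*t).as_rotvec()).round(1).tolist())
E
python3 - <<'E'
from plan import *
status(); d((.0085,-.27,.10)); d((.0085,-.27,.016))
it,Kt,Tt=cam("top"); is_,Ks,Ts=cam("scene")
o=np.zeros((480,790,3),np.uint8)
# bar tip: intersect view rays with the plane carrier y=40
n=np.r_[Rz(YAW)@[0,1],0]; q=c2w((0,.04,0))
def bt(K,T,uv):
    o,dd=ray(K,T,uv); return w2c(o+dd*((q-o)@n)/(dd@n))*1000
print("bar tip top",bt(Kt,Tt,(320.9,202)),"scene",bt(Ks,Ts,(250+115/2.5,195+(420-357)/2.5)))
E
```

```text
t 0.2 carrier [-213.7 -554.8  230.6] world [ 271.6 -562.5  230.6] toolx-yaw -58.03 F_c [-0.2  0.1  0.1] w 85.3 q [-1.25  0.22  1.53 -0.    1.39 -0.13]
to (0.0085, -0.27, 0.1) 0.0 shift [-0.1238, -0.3393, 0.1308] turn [-0.0, 0.1, -58.0]
to (0.0085, -0.27, 0.016) 0.0 shift [-0.1237, -0.3393, 0.2148] turn [-0.0, 0.1, -58.0]
bar tip top [ 96.11424274  40.         190.01967301] scene [ 79.75663829  40.         217.50004199]
```

servo_tool(deltas=[[[-0.015,-0.04,0.0],[0,0,-7]],[[-0.03,-0.08,0.0],[0,0,-14]],[[-0.045,-0.12,0.0],[0,0,-21]],[[-0.06,-0.16,0.01],[0,0,-28]],[[-0.075,-0.2,0.02],[0,0,-35]],[[-0.09,-0.24,0.03],[0,0,-42]],[[-0.105,-0.28,0.04],[0,0,-49]],[[-0.115,-0.31,0.05],[0,0,-55]]], fingers=165)

```text
time_s: 0.97
tool_pos: [0.4999, -0.3252, 0.1825]
orientation: [0.997, -0.077, 0.001, 0.0]
ft_force: [-0.2, -1.1, -0.3]
grip_width: 0.0301
```

```bash
python3 -c "
from plan import *
status(); d((.0085,-.27,.10)); d((.0085,-.27,.016))"
```

```text
t 0.97 carrier [ -12.4 -294.3  182.5] world [ 499.9 -325.2  182.5] toolx-yaw -2.68 F_c [-0.  -1.1 -0.3] w 30.1 q [-0.71  0.19  1.66  0.    1.3  -0.55]
to (0.0085, -0.27, 0.1) 0.0 shift [0.0196, -0.0253, 0.0825] turn [0.0, -0.1, -2.7]
to (0.0085, -0.27, 0.016) 0.0 shift [0.0195, -0.0253, 0.1665] turn [0.0, -0.1, -2.7]
```

servo_tool(deltas=[[[0.01,-0.013,0.02],[0,0,-1.5]],[[0.0195,-0.025,0.05],[0,0,-2.7]],[[0.0195,-0.025,0.08],[0,0,-2.7]],[[0.0195,-0.025,0.11],[0,0,-2.7]],[[0.0195,-0.025,0.13],[0,0,-2.7]],[[0.0195,-0.025,0.15],[0,0,-2.7]],[[0.0195,-0.025,0.158],[0,0,-2.7]],[[0.0195,-0.025,0.16],[0,0,-2.7]]])

```text
time_s: 1.63
tool_pos: [0.5204, -0.3041, 0.02]
orientation: [0.998, -0.057, -0.002, -0.001]
ft_force: [0.8, -0.2, -0.1]
grip_width: 0.0303
```

```bash
python3 -c "
from plan import *
status(); d((.0085,-.245,.018)); d((0,-.06,.018))
i,K,T=cam('scene'); j,K2,T2=cam('top')
a=cv2.resize(i[170:300,230:370],None,fx=4,fy=4,interpolation=2)[:,:400]; b=cv2.resize(j[200:290,295:425],None,fx=3,fy=3,interpolation=2)
o=np.zeros((560,790,3),np.uint8); o[:520,:400]=a; o[:270,400:790]=b; cv2.imwrite('pics/p1.png',o)"
```

```text
t 1.63 carrier [   5.8 -271.1   20. ] world [ 520.4 -304.1   20. ] toolx-yaw -0.33 F_c [ 0.8 -0.1 -0.1] w 30.3 q [-0.66  0.41  1.72 -0.    1.02 -0.55]
to (0.0085, -0.245, 0.018) 0.0 shift [0.0026, -0.0261, 0.0021] turn [-0.1, 0.2, -0.3]
to (0, -0.06, 0.018) 0.0 shift [-0.007, -0.2111, 0.0025] turn [-0.1, 0.2, -0.3]
```

View pics/p1.png

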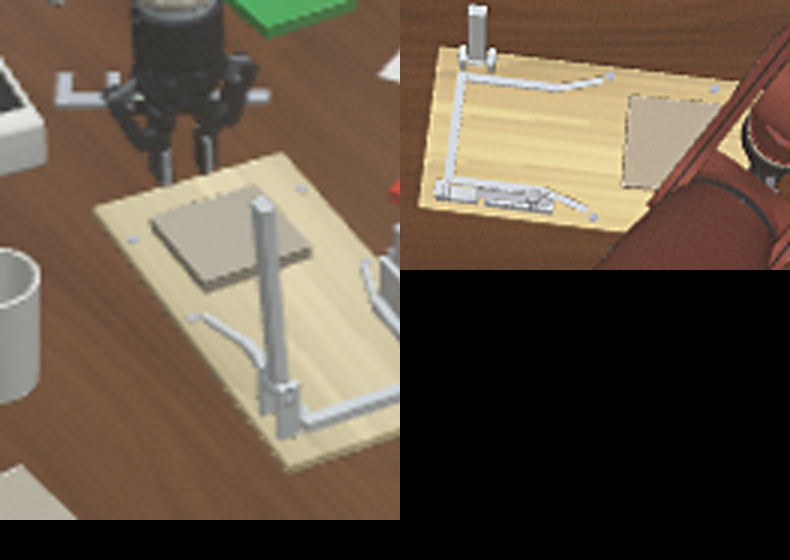

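The fingers stand behind the plate's −y edge, partly closed (crop (190,150)), and the bar stands near upright. Next is the push.

servo_tool(deltas=[[[0.003,-0.01,0.001],[0,0,0]],[[0.003,-0.02,0.002],[0,0,0]],[[0.003,-0.028,0.002],[0,0,0]],[[0.003,-0.036,0.002],[0,0,0]],[[0.0025,-0.046,0.002],[0,0,0]],[[0.002,-0.056,0.002],[0,0,0]],[[0.0015,-0.066,0.002],[0,0,0]],[[0.001,-0.076,0.002],[0,0,0]]])

```text
time_s: 2.4
tool_pos: [0.5321, -0.2295, 0.0211]
orientation: [0.998, -0.057, 0.001, 0.001]
ft_force: [-0.0, -5.4, 2.9]
grip_width: 0.0302
```

```bash
python3 -c "
from plan import *
status(); d((0,-.070,.018)); d((0,-.061,.018))"
```

```text
t 2.4 carrier [   9.3 -195.6   21.1] world [ 532.1 -229.5   21.1] toolx-yaw -0.32 F_c [ 0.6 -5.3  2.9] w 30.2 q [-0.54  0.35  1.79 -0.    0.99 -0.43]
to (0, -0.07, 0.018) 0.0 shift [-0.01, -0.1256, 0.0029] turn [0.1, -0.1, -0.3]
to (0, -0.061, 0.018) 0.0 shift [-0.0101, -0.1346, 0.0029] turn [0.1, -0.1, -0.3]
```

servo_tool(deltas=[[[-0.001,-0.01,0.001],[0,0,0]],[[-0.002,-0.02,0.002],[0,0,0]],[[-0.003,-0.03,0.003],[0,0,0]],[[-0.004,-0.04,0.003],[0,0,0]],[[-0.005,-0.05,0.003],[0,0,0]],[[-0.006,-0.06,0.003],[0,0,0]],[[-0.007,-0.07,0.003],[0,0,0]],[[-0.008,-0.08,0.003],[0,0,0]]])

```text
time_s: 3.07
tool_pos: [0.5331, -0.1492, 0.0179]
orientation: [0.998, -0.057, 0.001, 0.001]
ft_force: [0.2, -5.1, 3.7]
grip_width: 0.0299
```

Run:
```python
from plan import *
from meas import blob,P,quad,rect
status(); d((0,-.070,.018)); d((0,-.061,.018))
it,K,T=cam("top"); cv2.imwrite("pics/t2.png",it)
u=proj(K,T,c2w((0,-.05,.026))).astype(int); m=blob(it,tuple(u),P,0); print(u,m is not None)
if m is not None:
    q,c=quad(m); print([(w2c(onz(K,T,p,.026))*1000).round(1)[:2].tolist() for p in q])
```

```text
t 3.07 carrier [   1.6 -115.7   17.9] world [ 533.1 -149.2   17.9] toolx-yaw -0.33 F_c [ 0.8 -5.   3.7] w 29.9 q [-0.41  0.31  1.86 -0.    0.97 -0.3 ]
to (0, -0.07, 0.018) 0.0 shift [-0.0019, -0.0457, -0.0001] turn [0.1, -0.1, -0.3]
to (0, -0.061, 0.018) 0.0 shift [-0.0019, -0.0547, -0.0001] turn [0.1, -0.1, -0.3]
[345 245] False
```

servo_tool(deltas=[[[-0.0005,-0.008,0],[0,0,0]],[[-0.001,-0.016,0],[0,0,0]],[[-0.0015,-0.023,0],[0,0,0]],[[-0.002,-0.029,0],[0,0,0]],[[-0.002,-0.034,0],[0,0,0]],[[-0.002,-0.038,0],[0,0,0]],[[-0.002,-0.041,0],[0,0,0]],[[-0.002,-0.043,0],[0,0,0]]])

```text
time_s: 3.78
tool_pos: [0.5355, -0.1062, 0.0173]
orientation: [0.998, -0.057, -0.0, 0.0]
ft_force: [0.1, -3.4, 2.7]
grip_width: 0.0303
```

```bash
python3 -c "
from plan import *
status(); d((0,-.061,.018))
i,K,T=cam('scene'); j,K2,T2=cam('top'); cv2.imwrite('pics/s3.png',i); cv2.imwrite('pics/t3.png',j)
a=cv2.resize(i[170:300,230:370],None,fx=4,fy=4,interpolation=2)[:,:]; a=a[:,:400+0] if 0 else a[:520,:560]; b=cv2.resize(j[195:285,290:365],None,fx=3,fy=3,interpolation=2)
o=np.zeros((560,790,3),np.uint8); o[:520,:560]=a; o[:270,563:788]=b; cv2.imwrite('pics/p2.png',o)"
```

```text
t 3.78 carrier [ -0.6 -72.7  17.3] world [ 535.5 -106.2   17.3] toolx-yaw -0.32 F_c [ 0.5 -3.3  2.7] w 30.3 q [-0.34  0.29  1.88 -0.    0.97 -0.23]
to (0, -0.061, 0.018) 0.0 shift [0.0005, -0.0117, -0.0007] turn [0.0, 0.0, -0.3]
```

View pics/p2.png

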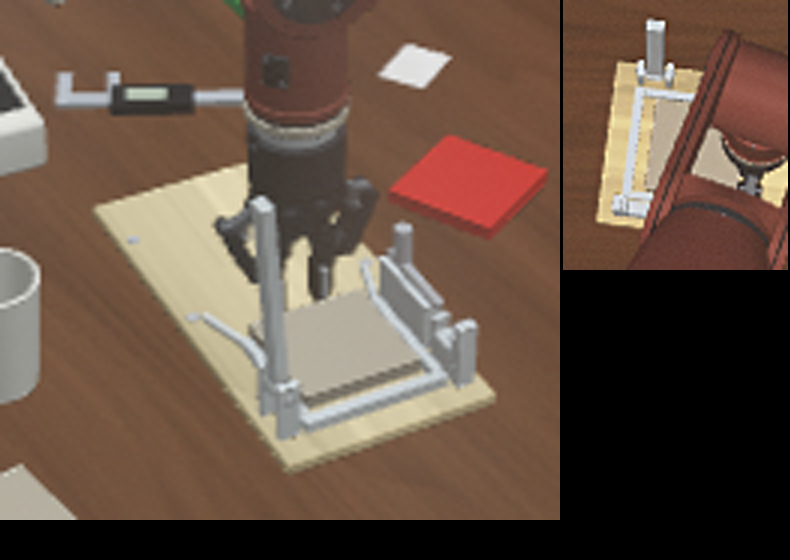

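The plate is entering the bay between the rails, with a ~12 mm gap left to the end stop (crop (400,370)).

servo_tool(deltas=[[[0,-0.003,0],[0,0,0]],[[0,-0.005,0],[0,0,0]],[[0,-0.007,0],[0,0,0]],[[0,-0.008,0],[0,0,0]],[[0,-0.009,0],[0,0,0]],[[0,-0.0095,0],[0,0,0]]])

```text
time_s: 4.38
tool_pos: [0.5365, -0.0968, 0.0171]
orientation: [0.998, -0.057, -0.0, -0.0]
ft_force: [0.3, -2.8, 1.3]
grip_width: 0.0303
```

servo_tool(deltas=[[[0,-0.0005,0],[0,0,0]],[[0,-0.001,0],[0,0,0]],[[0,-0.0015,0],[0,0,0]]])

```text
time_s: 4.63
tool_pos: [0.5366, -0.0954, 0.0171]
orientation: [0.998, -0.057, -0.0, -0.0]
ft_force: [-0.7, -2.9, 0.3]
grip_width: 0.0303
```

Run:
```python
from plan import *
status()
i,K,T=cam('scene'); cv2.imwrite('pics/s4.png',i); cv2.imwrite('pics/p3.png',cv2.resize(i[225:290,275:360],None,fx=7,fy=7,interpolation=2))
```

```text
t 4.63 carrier [ -0.7 -61.9  17.1] world [536.6 -95.4  17.1] toolx-yaw -0.33 F_c [-0.4 -2.9  0.3] w 30.3 q [-0.32  0.29  1.88  0.    0.97 -0.21]
```

servo_tool(deltas=[[[0,-0.0005,0],[0,0,0]],[[0,-0.001,0],[0,0,0]],[[0,-0.0015,0],[0,0,0]]])

```text
time_s: 4.93
tool_pos: [0.5368, -0.0939, 0.0171]
orientation: [0.998, -0.057, -0.0, -0.0]
ft_force: [-0.3, -2.8, -0.3]
grip_width: 0.0302
```

servo_tool(deltas=[[[0,-0.0003,0],[0,0,0]],[[0,-0.0006,0],[0,0,0]],[[0,-0.001,0],[0,0,0]]])

```text
time_s: 5.18
tool_pos: [0.5369, -0.0929, 0.0171]
orientation: [0.998, -0.057, -0.0, -0.0]
ft_force: [-0.3, -2.5, 0.1]
grip_width: 0.0302
```

View pics/p3.png

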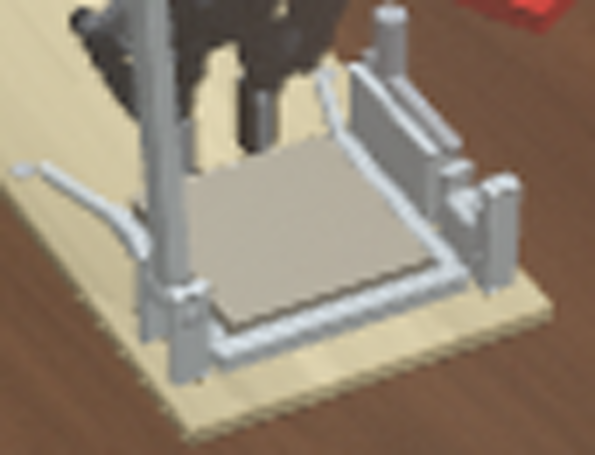

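Almost home in this view (thin dark gap at crop (330,295), since reduced by 2.5 mm). I keep inching until the stop shows in the force.

servo_tool(deltas=[[[0,-0.0004,0],[0,0,0]],[[0,-0.0008,0],[0,0,0]],[[0,-0.0012,0],[0,0,0]]])

```text
time_s: 5.43
tool_pos: [0.5373, -0.0921, 0.0172]
orientation: [0.998, -0.057, 0.0, 0.0]
ft_force: [0.0, -5.2, -2.3]
grip_width: 0.03
```

servo_tool(deltas=[[[0,-0.0003,0],[0,0,0]],[[0,-0.0006,0],[0,0,0]],[[0,-0.0008,0],[0,0,0]]])

```text
time_s: 5.68
tool_pos: [0.5375, -0.092, 0.0174]
orientation: [0.998, -0.057, 0.0, 0.001]
ft_force: [0.6, -7.0, -1.9]
grip_width: 0.0302
```

Run:
```python
from plan import *
from meas import *
status()
i,K,T=cam('scene')
m=blob(i,tuple(proj(K,T,c2w((0,0.02,.026))).astype(int)),[(10,15,120),(30,45,215)],0)
print(m is not None)
if m is not None:
    c=max(cv2.findContours(m,0,1)[0],key=cv2.contourArea)[:,0]
    w=np.array([w2c(onz(K,T,p,.026)) for p in c])*1000
    for lo,hi in((-25,-15),(-15,-5),(-5,5),(5,15),(15,25)):
        s=w[(w[:,0]>lo)&(w[:,0]<hi)]; print(lo,s[:,1].max().round(1))
    for lo,hi in((0,10),(10,20),(20,30)):
        s=w[(w[:,1]>lo)&(w[:,1]<hi)]; print('x',s[:,0].min().round(1),s[:,0].max().round(1))
```

```text
t 5.68 carrier [ -0.2 -58.4  17.4] world [537.5 -92.   17.4] toolx-yaw -0.3 F_c [ 1.3 -6.9 -1.9] w 30.2 q [-0.31  0.29  1.88 -0.    0.97 -0.2 ]
True
-25 57.4
-15 57.4
-5 57.3
5 57.2
15 57.1
x -49.3 45.2
x -47.4 49.5
x -48.2 45.6
```

servo_tool(deltas=[[[0,-0.0005,0],[0,0,0]],[[0,-0.001,0],[0,0,0]],[[0,-0.0015,0],[0,0,0]],[[0,-0.002,0],[0,0,0]]])

```text
time_s: 6.07
tool_pos: [0.5376, -0.0919, 0.0175]
orientation: [0.998, -0.057, 0.0, 0.002]
ft_force: [-1.7, -16.1, -1.4]
grip_width: 0.0302
```

Run:
```python
from plan import *
status()
```

```text
t 6.07 carrier [ -0.1 -58.2  17.5] world [537.6 -91.9  17.5] toolx-yaw -0.28 F_c [  0.  -16.2  -1.4] w 30.2 q [-0.31  0.29  1.88 -0.01  0.97 -0.2 ]
```

The force climbs without motion, so the plate is hard against the stop. Backing off and heading for the cover.

servo_tool(deltas=[[[0,0.008,0],[0,0,0]],[[0,0.025,0],[0,0,0]],[[0,0.035,-0.01],[0,0,0]],[[0,0.04,-0.04],[0,0,0]],[[0,0.04,-0.08],[0,0,0]],[[0,0.04,-0.12],[0,0,0]],[[0,0.04,-0.16],[0,0,0]],[[0,0.04,-0.2],[0,0,0]]])

```text
time_s: 6.73
tool_pos: [0.5326, -0.1284, 0.2201]
orientation: [0.998, -0.057, 0.0, -0.0]
ft_force: [0.5, 0.3, -0.0]
grip_width: 0.0303
```

Run:
```python
from plan import *
from meas import *
status()
c=w2c((.4393,.281,.2)); print(c); d(c,84.5)
it,K,T=cam("top"); is_,Ks,Ts=cam("scene"); cv2.imwrite("pics/t5.png",it); cv2.imwrite("pics/s5.png",is_)
# ridge: gradients inside cover -> upscaled crops
a=cv2.resize(it[255:297,212:254],None,fx=9,fy=9,interpolation=2); b=cv2.resize(is_[288:328,380:435],None,fx=7,fy=7,interpolation=2)
o=np.zeros((380,780,3),np.uint8); o[:378,:378]=a; o[:280,390:775]=b; cv2.imwrite("pics/p4.png",o)
print("plate visible in top:",it[tuple(proj(K,T,c2w((0,0,.026))).astype(int)[::-1])])
```

```text
t 6.73 carrier [ -1.1 -95.1 220.1] world [ 532.6 -128.4  220.1] toolx-yaw -0.34 F_c [ 0.5  0.3 -0. ] w 30.3 q [-0.38  0.04  1.74  0.    1.35 -0.27]
[-0.1381074   0.30185002  0.2       ]
to [-0.1381074   0.30185002  0.2       ] 84.5 shift [-0.1394, -0.3961, 0.0204] turn [-0.0, -0.1, -84.8]
plate visible in top: [157 176 191]
```

View pics/p4.png

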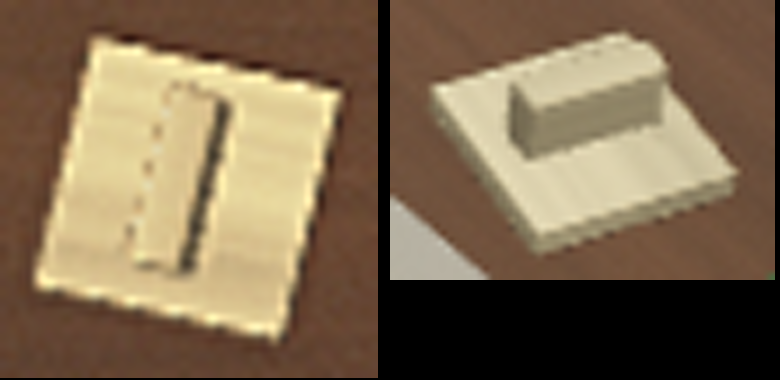

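The ridge top's centre is at about crop (176,175) in the top view (pixel 231,274) and (585,74) in the scene view (pixel 407.5,298.5). Its long axis runs along the cover's near-x direction.

servo_tool(deltas=[[[-0.012,-0.035,0.0],[0,0,-7]],[[-0.024,-0.07,0.0],[0,0,-14]],[[-0.036,-0.105,0.0],[0,0,-21]],[[-0.048,-0.14,0.0],[0,0,-28]],[[-0.06,-0.175,0.0],[0,0,-35]],[[-0.072,-0.21,0.0],[0,0,-42]],[[-0.084,-0.245,0.0],[0,0,-49]],[[-0.096,-0.28,0.0],[0,0,-56]]], fingers=40)

```text
time_s: 7.5
tool_pos: [0.4684, 0.1622, 0.2177]
orientation: [0.907, 0.421, 0.0, -0.0]
ft_force: [-0.2, 0.0, 0.2]
grip_width: 0.0719
```

Run:
```python
from plan import *
from meas import *
status()
it,K,T=cam("top"); is_,Ks,Ts=cam("scene")
ut=(231.1,273.9); us=(380+195/7-.5,288+75/7-.5)
X,e=tri(ray(K,T,ut),ray(Ks,Ts,us)); print("ridge tri",(X*1000).round(1),round(e*1000,1),"on z=46: top",(onz(K,T,ut,.046)*1000).round(1),"scene",(onz(Ks,Ts,us,.046)*1000).round(1))
c=w2c((.4393,.281,.17)); d(c,84.5)
m=blob(it,tuple(proj(K,T,c2w((0,0,.026))).astype(int)),P,0)
if m is not None:
    q,cc=quad(m); print("plate corners",[(w2c(onz(K,T,p,.026))*1000).round(1)[:2].tolist() for p in q]); print(rect(cc,K,T,.026), "bias-free carrier",w2c(np.r_[np.array(rect(cc,K,T,.026)[0])/1000,0])*1000)
```

```text
t 7.5 carrier [-96.3 186.9 217.7] world [468.4 162.2 217.7] toolx-yaw 56.0 F_c [-0.2 -0.   0.2] w 71.9 q [ 0.17 -0.08  1.87  0.    1.35 -0.7 ]
ridge tri [439.3 280.9  41.7] 2.9 on z=46: top [439.8 279.2  46. ] scene [441.6 285.1  46. ]
to [-0.1381074   0.30185002  0.17      ] 84.5 shift [0.0705, -0.0962, 0.048] turn [-0.1, -0.1, -28.3]
plate corners [[49.0, 48.8], [49.6, -47.7], [-47.7, -46.6], [-47.6, 48.4]]
((545.4, -35.6), (103.2, 101.7), 83.88) bias-free carrier [ 1.56461032 -1.43944244  0.        ]
```

servo_tool(deltas=[[[0.018,-0.024,0.005],[0,0,-7]],[[0.036,-0.048,0.015],[0,0,-14]],[[0.054,-0.072,0.03],[0,0,-21]],[[0.0705,-0.096,0.048],[0,0,-28.3]],[[0.0705,-0.096,0.075],[0,0,-28.3]],[[0.0705,-0.096,0.105],[0,0,-28.3]],[[0.0705,-0.096,0.13],[0,0,-28.3]],[[0.0705,-0.096,0.14],[0,0,-28.3]]])

```text
time_s: 8.27
tool_pos: [0.4397, 0.2749, 0.0736]
orientation: [0.779, 0.627, -0.003, -0.001]
ft_force: [-0.6, -0.6, -0.4]
grip_width: 0.0722
```

Run:
```python
from plan import *
status()
d(w2c((.4395,.281,.019)),84.5)
```

```text
t 8.27 carrier [-137.   295.8   73.6] world [439.7 274.9  73.6] toolx-yaw 83.91 F_c [-0.6 -0.7 -0.4] w 72.2 q [ 0.41  0.15  1.93  0.    1.07 -0.95]
to [-0.13790857  0.30187162  0.019     ] 84.5 shift [0.0061, -0.0012, 0.0545] turn [-0.3, 0.2, -0.6]
```

servo_tool(deltas=[[[0.003,-0.001,0.0],[0,0,0]],[[0.0055,-0.001,0.008],[0,0,0]],[[0.0055,-0.001,0.02],[0,0,0]],[[0.0055,-0.001,0.032],[0,0,0]],[[0.0055,-0.001,0.042],[0,0,0]],[[0.0055,-0.001,0.048],[0,0,0]],[[0.0055,-0.001,0.05],[0,0,0]]])

```text
time_s: 8.85
tool_pos: [0.4415, 0.2813, 0.0257]
orientation: [0.778, 0.628, -0.001, -0.0]
ft_force: [-0.2, 0.6, -0.4]
grip_width: 0.0719
```

Run:
```python
from plan import *
status()
d(w2c((.4395,.281,.019)),84.5)
is_,Ks,Ts=cam("scene"); cv2.imwrite("pics/p5.png",cv2.resize(is_[255:335,360:450],None,fx=6,fy=6,interpolation=2))
```

```text
t 8.85 carrier [-135.9  302.4   25.7] world [441.5 281.3  25.7] toolx-yaw 83.96 F_c [-0.3  0.6 -0.4] w 71.9 q [ 0.42  0.23  1.94 -0.    0.97 -0.94]
to [-0.13790857  0.30187162  0.019     ] 84.5 shift [-0.0007, -0.0019, 0.0067] turn [-0.1, 0.1, -0.5]
```

View pics/p5.png

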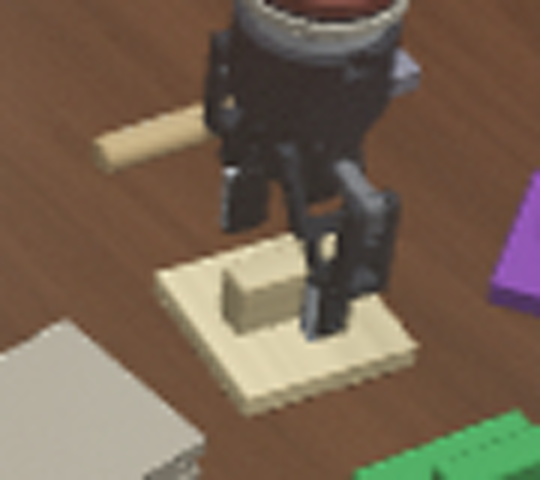

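The fingers straddle the ridge on both sides, clear of the cover top (crop (245,200) and (325,310)). Lowering slightly and closing.

servo_tool(deltas=[[[-0.0005,-0.001,0.003],[0,0,-0.5]],[[-0.0005,-0.002,0.005],[0,0,-0.5]],[[-0.0005,-0.002,0.005],[0,0,-0.5]]])

```text
time_s: 9.15
tool_pos: [0.4402, 0.2817, 0.0221]
orientation: [0.776, 0.631, -0.0, -0.0]
ft_force: [-0.0, 0.3, 1.5]
grip_width: 0.072
```

servo_tool(deltas=[[[0,0,0],[0,0,0]],[[0,0,0],[0,0,0]],[[0,0,0],[0,0,0]],[[0,0,0],[0,0,0]],[[0,0,0],[0,0,0]],[[0,0,0],[0,0,0]]], fingers=255, squeeze=40)

```text
time_s: 9.65
tool_pos: [0.4408, 0.2819, 0.0227]
orientation: [0.776, 0.631, 0.0, 0.0]
ft_force: [-0.0, 0.4, 2.1]
grip_width: 0.0192
```

servo_tool(deltas=[[[0,0,-0.003],[0,0,0]],[[0,0,-0.012],[0,0,0]],[[0,0,-0.03],[0,0,0]],[[0,0,-0.06],[0,0,0]],[[0,0,-0.09],[0,0,0]],[[0,0,-0.115],[0,0,0]],[[0,0,-0.125],[0,0,0]],[[0,0,-0.13],[0,0,0]]])

```text
time_s: 10.32
tool_pos: [0.4416, 0.2823, 0.1548]
orientation: [0.776, 0.631, 0.002, 0.001]
ft_force: [-0.0, 0.2, -1.6]
grip_width: 0.0194
```

Run:
```python
from plan import *
status(); d((0,0,.15),90)
it,K,T=cam("top"); is_,Ks,Ts=cam("scene"); cv2.imwrite("pics/t6.png",it); cv2.imwrite("pics/s6.png",is_)
cv2.imwrite("pics/p6.png",cv2.resize(is_[195:300,350:450],None,fx=5,fy=5,interpolation=2))
```

```text
t 10.32 carrier [-136.   303.4  154.8] world [441.6 282.3 154.8] toolx-yaw 84.48 F_c [-0.1  0.2 -1.6] w 19.4 q [ 0.42  0.05  1.87 -0.    1.22 -0.95]
to (0, 0, 0.15) 90 shift [-0.2889, 0.1645, 0.0046] turn [0.2, -0.1, -5.5]
```

View pics/p6.png

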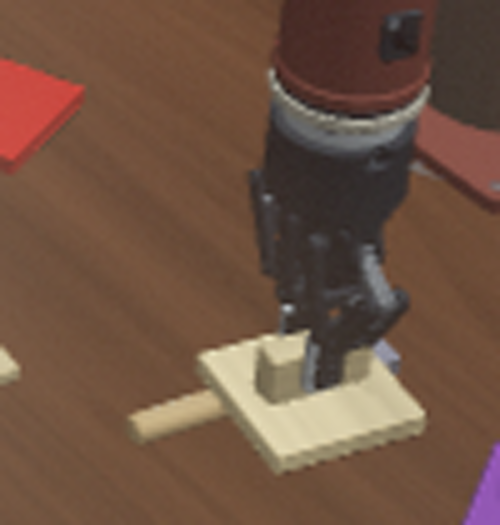

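Gripped level (width 19.4 mm, weight about 1.6 N), and the brush under it is untouched. Carrying the cover over the bay.

servo_tool(deltas=[[[-0.015,0.009,0],[0,0,0]],[[-0.045,0.026,0],[0,0,-1]],[[-0.08,0.046,0],[0,0,-2]],[[-0.115,0.066,0],[0,0,-3]],[[-0.15,0.086,0],[0,0,-4]],[[-0.185,0.106,0],[0,0,-5]],[[-0.22,0.126,0],[0,0,-5.5]],[[-0.245,0.14,0],[0,0,-5.5]]])

```text
time_s: 11.08
tool_pos: [0.5268, 0.0104, 0.1497]
orientation: [0.745, 0.667, -0.001, -0.001]
ft_force: [-0.2, 1.1, -1.8]
grip_width: 0.0192
```

Run:
```python
from plan import *
status(); d((0.002,0,.15),90); d((0.002,0,.075),90)
```

```text
t 11.08 carrier [-21.9  42.3 149.7] world [526.8  10.4 149.7] toolx-yaw 89.92 F_c [-0.3  1.1 -1.8] w 19.2 q [-0.13  0.06  1.86 -0.    1.22 -1.59]
to (0.002, 0, 0.15) 90 shift [-0.0422, 0.024, -0.0003] turn [-0.2, 0.0, -0.1]
to (0.002, 0, 0.075) 90 shift [-0.0422, 0.0243, 0.0747] turn [-0.2, 0.0, -0.1]
```

servo_tool(deltas=[[[-0.02,0.012,0],[0,0,0]],[[-0.036,0.021,0.005],[0,0,0]],[[-0.041,0.024,0.02],[0,0,0]],[[-0.041,0.024,0.04],[0,0,0]],[[-0.041,0.024,0.055],[0,0,0]],[[-0.041,0.024,0.065],[0,0,0]],[[-0.041,0.024,0.072],[0,0,0]],[[-0.041,0.024,0.074],[0,0,0]]])

```text
time_s: 11.75
tool_pos: [0.5453, -0.0295, 0.0757]
orientation: [0.744, 0.668, -0.001, -0.002]
ft_force: [-0.9, 0.3, -1.1]
grip_width: 0.0191
```

Run:
```python
from plan import *
status(); d((0.002,0,.050),90)
it,K,T=cam("top"); is_,Ks,Ts=cam("scene"); cv2.imwrite("pics/s7.png",is_); cv2.imwrite("pics/t7.png",it)
cv2.imwrite("pics/p7.png",np.hstack([cv2.resize(is_[195:290,265:360],None,fx=5,fy=5,interpolation=2)]))
```

```text
t 11.75 carrier [ 0.8  4.6 75.7] world [545.3 -29.5  75.7] toolx-yaw 89.98 F_c [-0.9  0.2 -1.1] w 19.1 q [-0.2   0.2   1.86  0.    1.08 -1.66]
to (0.002, 0, 0.05) 90 shift [-0.0046, 0.0013, 0.0257] turn [-0.2, -0.0, -0.0]
```

View pics/p7.png

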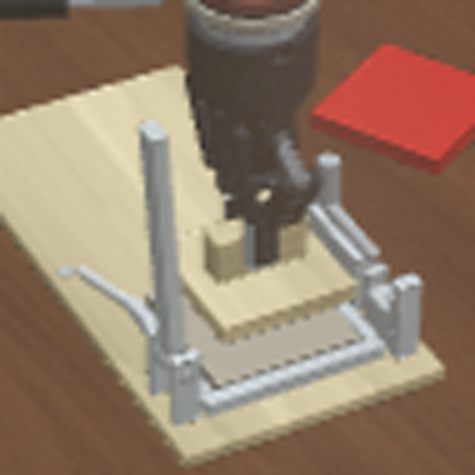

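The cover hangs level and square about 25 mm above the plate (crop (275,290)). Correcting 4.6 mm along y and lowering.

servo_tool(deltas=[[[-0.002,0.0005,0],[0,0,0]],[[-0.0035,0.001,0.004],[0,0,0]],[[-0.004,0.001,0.008],[0,0,0]],[[-0.004,0.001,0.012],[0,0,0]],[[-0.004,0.001,0.016],[0,0,0]],[[-0.004,0.001,0.019],[0,0,0]],[[-0.004,0.001,0.021],[0,0,0]],[[-0.004,0.001,0.022],[0,0,0]]])

```text
time_s: 12.52
tool_pos: [0.5473, -0.0339, 0.0557]
orientation: [0.744, 0.668, -0.0, -0.0]
ft_force: [-0.7, 0.0, -1.6]
grip_width: 0.0191
```

servo_tool(deltas=[[[0,0,0.0008],[0,0,0]],[[0,0,0.0015],[0,0,0]],[[0,0,0.002],[0,0,0]],[[0,0,0.002],[0,0,0]]])

```text
time_s: 12.85
tool_pos: [0.5477, -0.034, 0.0543]
orientation: [0.744, 0.668, 0.0, 0.0]
ft_force: [0.3, -0.3, -2.1]
grip_width: 0.0192
```

```bash
python3 -c "
from plan import *
status(); d((0.002,0,.050),90)"
```

```text
t 12.85 carrier [ 3.7  0.4 54.3] world [547.7 -34.   54.3] toolx-yaw 89.97 F_c [ 0.3 -0.3 -2.1] w 19.2 q [-0.21  0.24  1.86  0.    1.04 -1.67]
to (0.002, 0, 0.05) 90 shift [-0.0004, -0.0017, 0.0043] turn [0.0, 0.0, -0.0]
```

servo_tool(deltas=[[[0,-0.0007,0.001],[0,0,0]],[[0,-0.0015,0.002],[0,0,0]],[[0,-0.0015,0.003],[0,0,0]],[[0,-0.0015,0.004],[0,0,0]],[[0,-0.0015,0.0045],[0,0,0]]])

```text
time_s: 13.27
tool_pos: [0.546, -0.0339, 0.0496]
orientation: [0.744, 0.668, -0.0, -0.0]
ft_force: [-0.3, -0.1, -1.7]
grip_width: 0.0195
```

servo_tool(deltas=[[[0,0,0.0004],[0,0,0]],[[0,0,0.0008],[0,0,0]],[[0,0,0.001],[0,0,0]]])

```text
time_s: 13.52
tool_pos: [0.5462, -0.0339, 0.0487]
orientation: [0.744, 0.668, -0.0, -0.0]
ft_force: [0.1, -0.8, -1.3]
grip_width: 0.0193
```

servo_tool(deltas=[[[0,0,0.0004],[0,0,0]],[[0,0,0.0008],[0,0,0]],[[0,0,0.001],[0,0,0]]])

```text
time_s: 13.77
tool_pos: [0.5462, -0.0339, 0.0486]
orientation: [0.744, 0.668, -0.0, -0.0]
ft_force: [-5.4, 0.7, 8.1]
grip_width: 0.0193
```

servo_tool(deltas=[[[0,0,0.0003],[0,0,0]],[[0,0,0.0006],[0,0,0]],[[0,0,0.0006],[0,0,0]]])

```text
time_s: 14.02
tool_pos: [0.5462, -0.0339, 0.0486]
orientation: [0.744, 0.668, -0.0, -0.0]
ft_force: [-6.7, 0.8, 10.7]
grip_width: 0.0193
```

Contact is at z = 48.6 mm, matching the predicted 48.7 mm. Relieving and releasing.

servo_tool(deltas=[[[0,0,-0.001],[0,0,0]],[[0,0,-0.0015],[0,0,0]]])

```text
time_s: 14.18
tool_pos: [0.5464, -0.0339, 0.0489]
orientation: [0.744, 0.668, 0.0, 0.0]
ft_force: [-0.1, -0.2, -2.2]
grip_width: 0.0193
```

servo_tool(deltas=[[[0,0,0],[0,0,0]],[[0,0,0],[0,0,0]],[[0,0,0],[0,0,0]],[[0,0,0],[0,0,0]]], fingers=120)

```text
time_s: 14.52
tool_pos: [0.5462, -0.0339, 0.0486]
orientation: [0.744, 0.668, 0.0, 0.0]
ft_force: [-0.1, 0.2, -0.2]
grip_width: 0.0447
```

servo_tool(deltas=[[[0,0,-0.01],[0,0,0]],[[0,0,-0.03],[0,0,0]],[[0,0,-0.06],[0,0,0]],[[0,-0.02,-0.1],[0,0,0]],[[0,-0.05,-0.14],[0,0,0]],[[0,-0.08,-0.18],[0,0,0]],[[0,-0.11,-0.21],[0,0,0]],[[0,-0.14,-0.22],[0,0,0]]])

```text
time_s: 15.18
tool_pos: [0.4149, -0.0197, 0.2685]
orientation: [0.744, 0.668, 0.002, 0.002]
ft_force: [0.0, -0.1, 1.6]
grip_width: 0.0448
```

```bash
cat > chk.py <<'E'
from plan import *
from meas import *
it,K,T=cam("top"); is_,Ks,Ts=cam("scene"); cv2.imwrite("pics/tc.png",it); cv2.imwrite("pics/sc.png",is_)
u=proj(K,T,c2w((0.0,-0.03,.040))).astype(int)
hsv=cv2.cvtColor(it,cv2.COLOR_BGR2HSV); print(u,hsv[u[1],u[0]])
m=blob(it,tuple(u),C,0)
if m is not None:
    q,c=quad(m); print("cover corners",[(w2c(onz(K,T,p,.040))*1000).round(1)[:2].tolist() for p in q],rect(c,K,T,.04))
E
python3 - <<'E'
from chk import *
status(); d((.15,.04,.26),0)
n=np.r_[Rz(YAW)@[0,1],0]; q=c2w((0,.04,0))
a=cv2.resize(it[190:290,290:390],None,fx=5,fy=5,interpolation=2)[:,:390]; b=cv2.resize(is_[195:290,265:345],None,fx=5,fy=5,interpolation=2)
o=np.zeros((500,790,3),np.uint8); o[:,:390]=a; o[:475,390:790]=b; cv2.imwrite("pics/p8.png",o)
E
```

```text
[339 244] [ 14 102  95]
t 15.28 carrier [-130.9    0.5  271.2] world [413.9 -19.4 271.2] toolx-yaw 89.99 F_c [2.4 0.1 0.3] w 45.3 q [-0.24 -0.35  1.99 -0.    1.48 -1.7 ]
to (0.15, 0.04, 0.26) 0 shift [0.0396, 0.2808, 0.0143] turn [0.6, -0.4, 90.0]
```

View pics/p8.png

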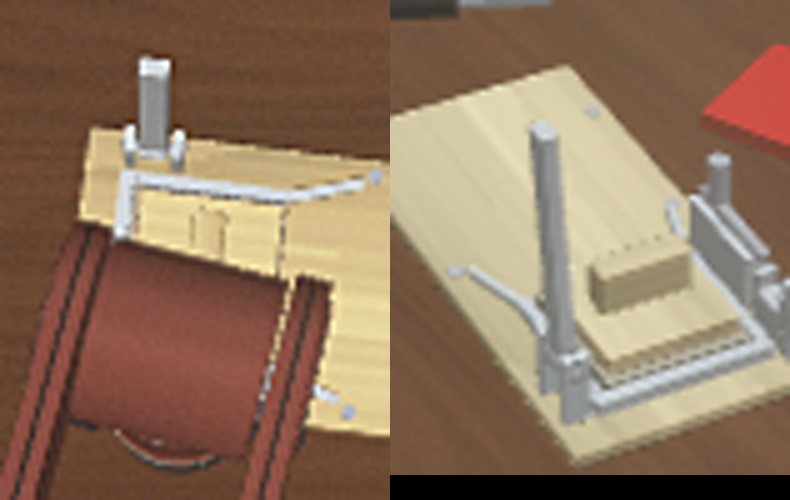

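The cover sits flat and square on the plate inside the bay (right crop (655,320)). The bar stands near upright with its tip at (541,130). Now going over and behind the bar.

servo_tool(deltas=[[[0.005,0.02,0],[0,0,0]],[[0.01,0.06,0],[0,0,0]],[[0.016,0.1,0],[0,0,0]],[[0.022,0.14,0],[0,0,0]],[[0.028,0.18,0],[0,0,0]],[[0.034,0.22,0],[0,0,0]],[[0.04,0.255,0],[0,0,0]],[[0.04,0.275,0],[0,0,0]]], fingers=255)

```text
time_s: 15.95
tool_pos: [0.6951, -0.0088, 0.2622]
orientation: [0.744, 0.668, -0.0, -0.001]
ft_force: [-0.1, -1.0, 1.0]
grip_width: 0.0
```

Run:
```python
from chk import *
status(); d((.14,.04,.185),90)
ut=(290+155/5-.5,190+66/5-.5); us=(265+151/5-.5,195+129/5-.5)
X,e=tri(ray(K,T,ut),ray(Ks,Ts,us)); print("tip tri",(w2c(X)*1000).round(1),round(e*1000,1))
```

```text
[339 244] [ 23  80 233]
cover corners [[81.7, -15.8], [82.1, -274.2], [-92.1, -273.8], [-91.5, -8.7]] ((523.8, -172.8), (270.7, 177.0), 83.87)
t 16.05 carrier [146.8  40.3 261.5] world [694.3  -9.8 261.5] toolx-yaw 89.97 F_c [-0.3 -0.4 -0.4] w -0.1 q [-0.13  0.37  1.29 -0.    1.49 -1.59]
to (0.14, 0.04, 0.185) 90 shift [-0.0003, -0.0066, 0.0765] turn [-0.1, -0.0, -0.0]
tip tri [ 85.7  40.6 219.9] 2.8
```

servo_tool(deltas=[[[0,-0.005,0.015],[0,0,0]],[[0,-0.012,0.04],[0,0,0]],[[0,-0.02,0.06],[0,0,0]],[[0,-0.025,0.0725],[0,0,0]],[[0,-0.03,0.0735],[0,0,0]],[[0,-0.038,0.0735],[0,0,0]],[[0,-0.046,0.0735],[0,0,0]],[[0,-0.054,0.0735],[0,0,0]]])

```text
time_s: 16.72
tool_pos: [0.6386, -0.0038, 0.1926]
orientation: [0.745, 0.668, 0.001, 0.001]
ft_force: [1.5, -1.1, -0.4]
grip_width: -0.0003
```

Run:
```python
from plan import *
status(); d((.0912,.04,.188),90)
```

```text
t 16.72 carrier [ 90.8  40.2 192.6] world [638.6  -3.8 192.6] toolx-yaw 89.97 F_c [ 1.6 -0.9 -0.4] w -0.3 q [-0.13  0.28  1.53 -0.    1.33 -1.59]
to (0.0912, 0.04, 0.188) 90 shift [-0.0002, 0.0004, 0.0046] turn [0.2, 0.0, -0.0]
```

servo_tool(deltas=[[[0,-0.012,0.0045],[0,0,0]],[[0,-0.024,0.0055],[0,0,0]],[[0,-0.036,0.008],[0,0,0]],[[0,-0.048,0.011],[0,0,0]],[[0,-0.059,0.016],[0,0,0]],[[0,-0.07,0.022],[0,0,0]],[[0,-0.0795,0.029],[0,0,0]],[[0,-0.088,0.037],[0,0,0]]])

```text
time_s: 17.38
tool_pos: [0.5513, 0.0058, 0.1559]
orientation: [0.744, 0.668, 0.001, 0.002]
ft_force: [0.3, 0.7, 0.3]
grip_width: -0.0004
```

Run:
```python
from plan import *
status()
for a,b in((-.0107,.1362),(-.0203,.1157),(-.0257,.0946),(-.0273,.0739),(-.027,.054)): d((a,.04,b),90)
```

```text
t 17.38 carrier [  3.   40.4 155.9] world [551.3   5.8 155.9] toolx-yaw 89.97 F_c [0.2 0.7 0.3] w -0.4 q [-0.13  0.11  1.8   0.    1.23 -1.59]
to (-0.0107, 0.04, 0.1362) 90 shift [-0.0004, -0.0138, 0.0197] turn [0.2, 0.0, -0.0]
to (-0.0203, 0.04, 0.1157) 90 shift [-0.0004, -0.0235, 0.0401] turn [0.2, 0.0, -0.0]
to (-0.0257, 0.04, 0.0946) 90 shift [-0.0004, -0.029, 0.0612] turn [0.2, 0.0, -0.0]
to (-0.0273, 0.04, 0.0739) 90 shift [-0.0004, -0.0306, 0.0819] turn [0.2, 0.0, -0.0]
to (-0.027, 0.04, 0.054) 90 shift [-0.0004, -0.0304, 0.1018] turn [0.2, 0.0, -0.0]
```

```bash
cat > bar.py <<'E'
from plan import *
import sys
def barcheck():
    for n in("scene","top"):
        i,K,T=cam(n); hsv=cv2.cvtColor(i,cv2.COLOR_BGR2HSV)
        for a in list(range(-2,100,6)):
            t=np.radians(a); v=[]
            for r in(.10,.12,.14,.15,.16,.168):
                u=proj(K,T,c2w((.074-r*np.cos(t),.04,.048+r*np.sin(t)))).astype(int); p=hsv[u[1],u[0]]; v.append(f"{p[1]}/{p[2]}")
            print(n,a,v)
if __name__=="__main__": barcheck()
E
python3 bar.py
```

```text
scene -2 ['58/206', '12/206', '10/195', '12/211', '12/221', '13/213']
scene 4 ['56/204', '10/123', '15/209', '10/202', '108/118', '107/114']
scene 10 ['56/210', '10/126', '2/156', '107/119', '106/115', '106/116']
scene 16 ['52/212', '10/126', '6/184', '106/116', '104/115', '108/113']
scene 22 ['8/187', '15/123', '106/120', '106/118', '107/114', '104/113']
scene 28 ['53/212', '8/133', '108/116', '108/116', '104/115', '102/112']
scene 34 ['22/201', '3/157', '15/134', '106/116', '106/116', '106/113']
scene 40 ['7/154', '11/120', '12/124', '15/134', '105/117', '107/107']
scene 46 ['5/163', '3/167', '3/158', '7/144', '7/145', '7/139']
scene 52 ['3/170', '2/160', '30/102', '3/161', '66/85', '51/90']
scene 58 ['55/215', '52/209', '61/83', '62/82', '66/85', '63/85']
scene 64 ['55/215', '55/218', '47/158', '13/120', '61/84', '57/85']
scene 70 ['55/218', '55/219', '55/212', '87/158', '104/115', '59/82']
scene 76 ['54/223', '55/217', '56/220', '55/213', '59/208', '108/120']
scene 82 ['54/224', '55/218', '54/222', '55/221', '55/218', '50/195']
scene 88 ['52/227', '52/225', '54/221', '55/216', '5
[... 581 characters left out ...]
40 ['46/55', '3/149', '10/232', '66/143', '75/163', '57/188']
top 46 ['131/117', '71/47', '3/147', '13/216', '10/232', '47/186']
top 52 ['114/87', '56/155', '71/47', '11/114', '3/149', '4/144']
top 58 ['133/140', '116/86', '118/84', '64/155', '30/92', '50/56']
top 64 ['122/111', '115/91', '127/129', '108/90', '108/90', '116/86']
top 70 ['131/121', '134/118', '127/116', '130/116', '128/112', '128/112']
top 76 ['126/132', '136/131', '136/131', '136/131', '136/131', '136/131']
top 82 ['138/140', '138/140', '130/141', '130/141', '130/141', '130/141']
top 88 ['128/146', '123/147', '123/147', '123/147', '132/141', '132/141']
top 94 ['135/140', '127/142', '127/139', '126/138', '124/136', '129/128']
```

The bar is following: low-saturation pixels lie along 46–48°. I continue down.

servo_tool(deltas=[[[0,-0.007,0.01],[0,0,0]],[[0,-0.014,0.02],[0,0,0]],[[0,-0.019,0.03],[0,0,0]],[[0,-0.0235,0.04],[0,0,0]],[[0,-0.027,0.05],[0,0,0]],[[0,-0.029,0.061],[0,0,0]],[[0,-0.03,0.071],[0,0,0]],[[0,-0.0305,0.081],[0,0,0]]])

```text
time_s: 18.15
tool_pos: [0.5205, 0.0091, 0.0717]
orientation: [0.744, 0.668, -0.0, -0.0]
ft_force: [-0.0, 0.5, 1.5]
grip_width: -0.0
```

servo_tool(deltas=[[[0,0,0.006],[0,0,0]],[[0,0,0.011],[0,0,0]],[[0,0,0.015],[0,0,0]],[[0,0,0.018],[0,0,0]]])

```text
time_s: 18.48
tool_pos: [0.5208, 0.0091, 0.0544]
orientation: [0.744, 0.668, -0.0, -0.0]
ft_force: [0.0, 0.1, -0.5]
grip_width: -0.0002
```

```bash
python3 -c "
from plan import *
status()"
```

```text
t 18.48 carrier [-27.7  40.3  54.4] world [520.8   9.1  54.4] toolx-yaw 89.97 F_c [ 0.   0.1 -0.5] w -0.2 q [-0.13  0.18  1.94 -0.    1.03 -1.6 ]
```

servo_tool(deltas=[[[0,0,0.001],[0,0,0]],[[0,0,0.002],[0,0,0]],[[0,0,0.003],[0,0,0]]])

```text
time_s: 18.73
tool_pos: [0.5209, 0.0091, 0.0537]
orientation: [0.744, 0.668, -0.0, -0.0]
ft_force: [-11.9, 1.3, 23.7]
grip_width: -0.0001
```

servo_tool(deltas=[[[0,0,0.0006],[0,0,0]],[[0,0,0.0012],[0,0,0]],[[0,0,0.0012],[0,0,0]]])

```text
time_s: 18.98
tool_pos: [0.5209, 0.0091, 0.0537]
orientation: [0.744, 0.668, -0.0, -0.0]
ft_force: [-12.8, 0.8, 24.5]
grip_width: 0.0002
```

The bar is bottomed in the catch (TCP at 53.7 mm, stalled). Next: lift and go behind the bolt knob.

servo_tool(deltas=[[[0,0,-0.01],[0,0,0]],[[0,0,-0.04],[0,0,0]],[[-0.01,-0.003,-0.075],[0,0,0]],[[-0.04,-0.012,-0.085],[0,0,0]],[[-0.075,-0.025,-0.085],[0,0,0]],[[-0.11,-0.038,-0.085],[0,0,0]],[[-0.135,-0.045,-0.085],[0,0,0]],[[-0.14,-0.045,-0.08],[0,0,0]]])

```text
time_s: 19.65
tool_pos: [0.4605, -0.1287, 0.1322]
orientation: [0.745, 0.667, 0.0, 0.002]
ft_force: [0.4, 0.1, 0.2]
grip_width: -0.0004
```

Run:
```python
from chk import *
status(); d((-.073,-.095,.075),90)
a=cv2.resize(it[200:285,295:365],None,fx=5,fy=5,interpolation=2); b=cv2.resize(is_[195:290,265:350],None,fx=5,fy=5,interpolation=2)
o=np.zeros((475,785,3),np.uint8); o[:425,:350]=a; o[:475,355:780]=b; cv2.imwrite("pics/p9.png",o)
```

```text
[339 244] [ 24  79 233]
cover corners [[45.7, -54.5], [-44.9, -28.1], [-46.4, 30.1], [44.6, 29.6]] ((544.0, -48.0), (90.4, 98.2), 83.79)
t 19.75 carrier [ -73.  -100.6  130.5] world [ 460.6 -126.1  130.5] toolx-yaw 89.8 F_c [-0.7  0.9 -0.5] w 0.3 q [-0.43 -0.04  2.    0.    1.18 -1.89]
to (-0.073, -0.095, 0.075) 90 shift [0.0056, -0.0, 0.0555] turn [0.0, -0.0, -0.2]
```

View pics/p9.png

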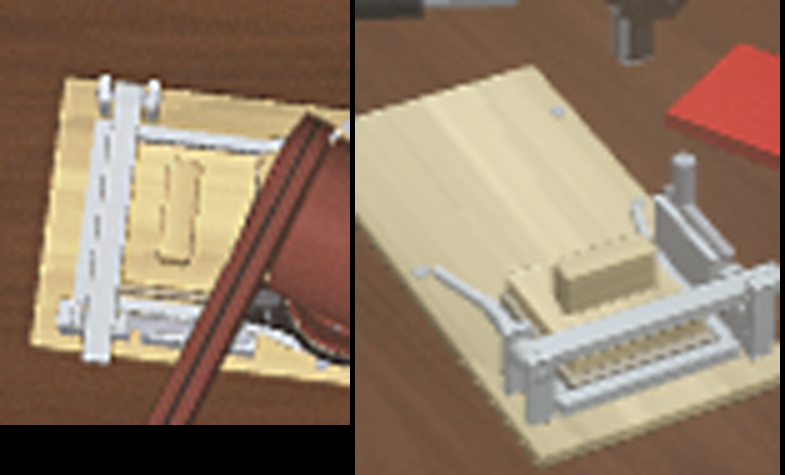

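The bar lies level in the fork with the cover centred below it; the knob is clear at right crop (683,165). Descending behind the knob and pushing.

servo_tool(deltas=[[[0,0,0.015],[0,0,0]],[[0,0,0.035],[0,0,0]],[[0,0,0.05],[0,0,0]],[[0.005,0,0.053],[0,0,0]],[[0.012,0,0.053],[0,0,0]],[[0.02,0,0.053],[0,0,0]],[[0.027,0,0.053],[0,0,0]],[[0.033,0,0.053],[0,0,0]]])

```text
time_s: 20.42
tool_pos: [0.4654, -0.0912, 0.0788]
orientation: [0.744, 0.668, 0.001, 0.001]
ft_force: [-0.9, -0.3, 0.2]
grip_width: 0.0002
```

Run:
```python
from plan import *
status(); d((-.073,-.022,.077),90)
i,K,T=cam("scene"); print("knob on z=96:",(w2c(onz(K,T,(330.1,226.1),.096))*1000).round(1))
```

```text
t 20.42 carrier [-72.  -65.4  78.8] world [465.4 -91.2  78.8] toolx-yaw 90.03 F_c [-0.8 -0.4  0.2] w 0.2 q [-0.36  0.03  2.04  0.    1.07 -1.82]
to (-0.073, -0.022, 0.077) 90 shift [0.0434, -0.001, 0.0018] turn [0.1, 0.0, 0.0]
knob on z=96: [-73.4 -33.   96. ]
```

servo_tool(deltas=[[[0.006,0,0.001],[0,0,0]],[[0.012,0,0.001],[0,0,0]],[[0.018,0,0.001],[0,0,0]],[[0.024,0,0.001],[0,0,0]],[[0.03,0,0.001],[0,0,0]],[[0.035,0,0.001],[0,0,0]],[[0.038,0,0.001],[0,0,0]],[[0.04,0,0.001],[0,0,0]]])

```text
time_s: 21.13
tool_pos: [0.4688, -0.0522, 0.0767]
orientation: [0.744, 0.668, 0.0, 0.0]
ft_force: [-0.2, -1.3, 0.9]
grip_width: -0.0001
```

Run:
```python
from plan import *
status()
```

```text
t 21.13 carrier [-72.8 -26.2  76.7] world [468.8 -52.2  76.7] toolx-yaw 89.99 F_c [-0.1 -1.4  0.9] w -0.1 q [-0.28  0.03  2.05 -0.    1.06 -1.74]
```

servo_tool(deltas=[[[0.0015,0,0],[0,0,0]],[[0.003,0,0],[0,0,0]],[[0.0045,0,0],[0,0,0]],[[0.006,0,0],[0,0,0]]])

```text
time_s: 21.47
tool_pos: [0.4693, -0.0466, 0.0766]
orientation: [0.745, 0.668, -0.0, 0.0]
ft_force: [0.5, -2.3, 0.7]
grip_width: -0.0002
```

servo_tool(deltas=[[[0.001,0,0],[0,0,0]],[[0.002,0,0],[0,0,0]],[[0.003,0,0],[0,0,0]],[[0.004,0,0],[0,0,0]]])

```text
time_s: 21.8
tool_pos: [0.4697, -0.0444, 0.0768]
orientation: [0.744, 0.668, -0.001, 0.001]
ft_force: [-0.9, -12.9, 0.7]
grip_width: -0.0
```

The bolt stalls at 13 N with TCP y about −18 mm, which is its end of travel. Retracting.

servo_tool(deltas=[[[-0.01,0,0],[0,0,0]],[[-0.025,0,0],[0,0,0]],[[-0.04,0,-0.01],[0,0,0]],[[-0.06,-0.01,-0.04],[0,0,0]],[[-0.09,-0.02,-0.07],[0,0,0]],[[-0.125,-0.03,-0.1],[0,0,0]],[[-0.16,-0.03,-0.12],[0,0,0]],[[-0.19,-0.03,-0.13],[0,0,0]]])

```text
time_s: 22.47
tool_pos: [0.4193, -0.2299, 0.2095]
orientation: [0.744, 0.668, 0.001, 0.001]
ft_force: [1.6, 0.3, 0.2]
grip_width: 0.0
```

servo_tool(deltas=[[[-0.02,0,0],[0,0,0]],[[-0.055,0,0],[0,0,0]],[[-0.09,0,0],[0,0,0]],[[-0.12,0,0],[0,0,0]],[[-0.13,0,0],[0,0,0]],[[-0.13,0,0],[0,0,0]]])

```text
time_s: 22.97
tool_pos: [0.4043, -0.3593, 0.206]
orientation: [0.746, 0.666, 0.0, -0.001]
ft_force: [-0.0, -0.2, -0.1]
grip_width: -0.0
```

Run:
```python
from chk import *
status()
# cover, knob, bar, plate numerically (no viewing left)
w=np.array([w2c(onz(K,T,p[0],.04))*1000 for p in c]); print("cover x range",w[:,0].min().round(1),w[:,0].max().round(1),"y",w[:,1].min().round(1),w[:,1].max().round(1))
# knob top in the scene view: change between the picture before the push (pics/s7) and now
def grey(i): h=cv2.cvtColor(i,cv2.COLOR_BGR2HSV); return ((h[...,1]<28)&(h[...,2]>110)).astype(np.uint8)
for nm,i in(("before",cv2.imread("pics/s7.png")),("now",is_)):
    print(nm,[(y,int(grey(i)[proj(Ks,Ts,c2w((-.073,y/1000,.085))).astype(int)[1],proj(Ks,Ts,c2w((-.073,y/1000,.085))).astype(int)[0]])) for y in range(-60,25,6)])
h=cv2.cvtColor(is_,cv2.COLOR_BGR2HSV)
print("bar sat along level line",[int(h[tuple(proj(Ks,Ts,c2w((.074-r,.045,.048))).astype(int)[::-1])][1]) for r in np.arange(.02,.17,.02)])
# bystanders: picture change against the first one, outside the carrier and arm
dif=cv2.absdiff(cv2.imread("pics/scene0.png"),is_).max(2)>40
for nm,(x0,y0,x1,y1) in dict(spares=(340,305,398,352),pencup=(212,230,243,272),ring=(278,325,315,352),cleaner=(390,345,420,398),brush=(374,258,432,285),caliper=(242,186,300,200)).items(): print(nm,int(dif[y0:y1,x0:x1].sum()))
```

```text
[339 244] [ 23  80 232]
cover corners [[73.7, 30.0], [85.0, -274.2], [-93.0, -273.8], [-89.5, 28.7]] ((526.0, -154.8), (306.8, 177.0), 83.76)
t 23.07 carrier [-103.5 -335.8  205.9] world [ 404.9 -356.7  205.9] toolx-yaw 89.92 F_c [ 1.3 -0.2  0.5] w 0.1 q [-0.87  0.04  1.78  0.    1.33 -2.33]
cover x range -93.5 83.6 y -275.5 31.3
before [(-60, 0), (-54, 0), (-48, 0), (-42, 0), (-36, 1), (-30, 1), (-24, 1), (-18, 1), (-12, 0), (-6, 0), (0, 0), (6, 0), (12, 0), (18, 0), (24, 0)]
now [(-60, 0), (-54, 0), (-48, 0), (-42, 0), (-36, 0), (-30, 0), (-24, 0), (-18, 0), (-12, 0), (-6, 1), (0, 1), (6, 1), (12, 1), (18, 1), (24, 1)]
bar sat along level line [14, 15, 14, 13, 13, 12, 12, 13]
spares 75
pencup 0
ring 0
cleaner 0
brush 0
caliper 0
```

Run:
```python
from plan import *
it,K,T=cam("top"); is_,Ks,Ts=cam("scene")
def prof(i,K,T,z,ys):
    g=cv2.cvtColor(i,cv2.COLOR_BGR2HSV)[...,1].astype(np.float32)
    uv=np.array([proj(K,T,c2w((-.073,y/1000,z))) for y in ys],np.float32)
    return cv2.remap(g,uv[:,0].reshape(-1,1),uv[:,1].reshape(-1,1),1)[:,0].round().astype(int)
ys=np.arange(-60,30,2); print(ys.tolist())
for z in(.088,.092,.095):
    for n,i in(("before",cv2.imread("pics/scene0.png")),("now",is_)): print("scene",n,z,prof(i,Ks,Ts,z,ys).tolist())
# knob appearance: matching the drawn-back knob patch in the new picture
s0=cv2.imread("pics/scene0.png"); u=proj(Ks,Ts,c2w((-.073,-.036,.088))).astype(int); print("u",u)
d0=cv2.absdiff(cv2.cvtColor(s0,6),cv2.cvtColor(is_,6))
t=s0[u[1]-6:u[1]+7,u[0]-5:u[0]+6]; r=cv2.matchTemplate(is_[u[1]-20:u[1]+50,u[0]-20:u[0]+60],t,5); _,v,_,l=cv2.minMaxLoc(r)
p=np.array([u[0]-20+l[0]+5,u[1]-20+l[1]+6]); print("match",v,p,(w2c(onz(Ks,Ts,p,.088))*1000).round(1),"from",(w2c(onz(Ks,Ts,u,.088))*1000).round(1))
```

```text
[-60, -58, -56, -54, -52, -50, -48, -46, -44, -42, -40, -38, -36, -34, -32, -30, -28, -26, -24, -22, -20, -18, -16, -14, -12, -10, -8, -6, -4, -2, 0, 2, 4, 6, 8, 10, 12, 14, 16, 18, 20, 22, 24, 26, 28]
scene before 0.088 [105, 106, 105, 104, 102, 96, 78, 43, 30, 22, 13, 9, 8, 4, 6, 9, 12, 11, 11, 12, 14, 32, 55, 78, 90, 95, 101, 104, 105, 105, 105, 105, 105, 105, 105, 105, 106, 105, 103, 101, 105, 107, 107, 107, 107]
scene now 0.088 [101, 101, 102, 103, 104, 103, 103, 104, 103, 103, 104, 105, 105, 105, 103, 102, 101, 101, 103, 104, 103, 101, 100, 98, 84, 56, 28, 10, 10, 8, 1, 7, 11, 14, 11, 9, 8, 10, 12, 13, 41, 68, 97, 101, 101]
scene before 0.092 [104, 104, 104, 104, 105, 104, 104, 105, 79, 48, 17, 11, 11, 12, 9, 6, 3, 7, 11, 14, 14, 36, 58, 80, 89, 96, 102, 105, 106, 106, 106, 106, 107, 107, 107, 107, 107, 107, 107, 107, 105, 106, 108, 107, 106]
scene now 0.092 [103, 102, 102, 102, 103, 104, 103, 102, 102, 103, 102, 103, 103, 103, 103, 103, 103, 102, 101, 102, 103, 104, 103, 102, 100, 93, 69, 38, 18, 12, 12, 10, 9, 8, 8, 8, 8, 11, 13, 18, 45, 75, 102, 102, 102]
scene before 0.095 [104, 104, 104, 103, 103, 104, 104, 103, 101, 92, 71, 41, 18, 11, 12, 12, 10, 7, 7, 11, 14, 37, 59, 81, 92, 97, 104, 106, 106, 107, 108, 108, 107, 107, 107, 107, 108, 108, 109, 109, 107, 108, 108, 108, 107]
scene now 0.095 [105, 105, 102, 101, 101, 103, 104, 104, 103, 102, 102, 102, 102, 102, 102, 103, 103, 103, 102, 101, 102, 103, 103, 103, 104, 103, 101, 95, 68, 32, 10, 11, 13, 12, 10, 7, 7, 9, 13, 20, 47, 80, 104, 103, 103]
u [329 227]
match 0.5592148303985596 [335 233] [-75.   -4.3  88. ] from [-73.4 -39.8  88. ]
```

The knob edges moved 36–37 mm in this view, which is too close to the 37 mm limit to accept. I will push the bolt again and read where it stalls.

servo_tool(deltas=[[[0.02,0.004,0],[0,0,0]],[[0.055,0.008,0],[0,0,0]],[[0.09,0.012,0.0],[0,0,0]],[[0.125,0.016,0.02],[0,0,0]],[[0.16,0.02,0.04],[0,0,0]],[[0.195,0.024,0.06],[0,0,0]],[[0.225,0.028,0.08],[0,0,0]],[[0.25,0.03,0.1],[0,0,0]]])

```text
time_s: 23.83
tool_pos: [0.4622, -0.1086, 0.1062]
orientation: [0.744, 0.669, 0.001, 0.0]
ft_force: [-0.3, -0.9, -0.8]
grip_width: -0.0
```

servo_tool(deltas=[[[0.01,0,0.012],[0,0,0]],[[0.02,0,0.022],[0,0,0]],[[0.03,0,0.026],[0,0,0]],[[0.038,0,0.026],[0,0,0]],[[0.044,0,0.026],[0,0,0]],[[0.048,0,0.026],[0,0,0]],[[0.05,0,0.026],[0,0,0]],[[0.051,0,0.026],[0,0,0]]])

```text
time_s: 24.5
tool_pos: [0.4684, -0.0618, 0.0815]
orientation: [0.745, 0.668, 0.0, 0.001]
ft_force: [0.2, -0.3, 0.7]
grip_width: -0.0002
```

Run:
```python
from plan import *
status(); d((-.073,-.018,.074),90)
```

```text
t 24.5 carrier [-72.2 -35.8  81.5] world [468.4 -61.8  81.5] toolx-yaw 89.96 F_c [ 0.2 -0.3  0.7] w -0.2 q [-0.3   0.02  2.05 -0.    1.07 -1.76]
to (-0.073, -0.018, 0.074) 90 shift [0.0178, -0.0008, 0.0075] turn [0.1, 0.0, -0.0]
```

servo_tool(deltas=[[[0.005,-0.0005,0.003],[0,0,0]],[[0.01,-0.0005,0.006],[0,0,0]],[[0.013,-0.0005,0.006],[0,0,0]],[[0.015,-0.0005,0.006],[0,0,0]],[[0.017,-0.0005,0.006],[0,0,0]],[[0.0185,-0.0005,0.006],[0,0,0]],[[0.02,-0.0005,0.006],[0,0,0]]])

```text
time_s: 25.08
tool_pos: [0.469, -0.0442, 0.0746]
orientation: [0.744, 0.668, -0.002, 0.002]
ft_force: [-3.2, -18.2, -2.6]
grip_width: 0.0002
```

servo_tool(deltas=[[[0.001,0,0],[0,0,0]],[[0.002,0,0],[0,0,0]],[[0.003,0,0],[0,0,0]],[[0.003,0,0],[0,0,0]]])

```text
time_s: 25.42
tool_pos: [0.469, -0.044, 0.0747]
orientation: [0.744, 0.668, -0.004, 0.003]
ft_force: [-4.9, -24.1, -2.9]
grip_width: -0.0001
```

servo_tool(deltas=[[[0.001,0,0],[0,0,0]],[[0.002,0,0],[0,0,0]],[[0.003,0,0],[0,0,0]],[[0.003,0,0],[0,0,0]]])

```text
time_s: 25.75
tool_pos: [0.4691, -0.0436, 0.0748]
orientation: [0.744, 0.668, -0.006, 0.005]
ft_force: [-7.6, -35.7, -2.6]
grip_width: -0.0
```

Run:
```python
from plan import *
status()
```

```text
t 25.75 carrier [-73.4 -17.6  74.8] world [469.1 -43.6  74.8] toolx-yaw 90.07 F_c [ -3.7 -36.3  -2.6] w -0.0 q [-0.25  0.03  2.05 -0.02  1.06 -1.71]
```

It stalls hard at 36 N in the same place, so this is the end of travel. Retracting, then checking the knob against the bar's known edges to remove the view's bias.

servo_tool(deltas=[[[-0.01,0,0],[0,0,0]],[[-0.025,0,0],[0,0,0]],[[-0.045,0,-0.01],[0,0,0]],[[-0.065,-0.01,-0.04],[0,0,0]],[[-0.095,-0.02,-0.07],[0,0,0]],[[-0.13,-0.03,-0.1],[0,0,0]],[[-0.165,-0.03,-0.12],[0,0,0]],[[-0.2,-0.03,-0.13],[0,0,0]]])

```text
time_s: 26.42
tool_pos: [0.419, -0.2324, 0.208]
orientation: [0.744, 0.668, 0.001, 0.002]
ft_force: [1.0, 0.1, 0.1]
grip_width: -0.0004
```

servo_tool(deltas=[[[-0.035,0,0],[0,0,0]],[[-0.075,0,0],[0,0,0]],[[-0.115,0,0],[0,0,0]],[[-0.15,0,0],[0,0,0]],[[-0.18,0,0],[0,0,0]],[[-0.2,0,0],[0,0,0]],[[-0.2,0,0],[0,0,0]],[[-0.2,0,0],[0,0,0]]])

```text
time_s: 27.08
tool_pos: [0.3964, -0.4303, 0.2041]
orientation: [0.745, 0.667, 0.0, -0.0]
ft_force: [0.5, 0.3, 0.4]
grip_width: -0.0002
```

Run:
```python
from plan import *
status()
it,K,T=cam("top"); is_,Ks,Ts=cam("scene"); t0=cv2.imread("pics/top0.png"); s0=cv2.imread("pics/scene0.png")
def prof(i,K,T,x,z,ys):
    g=cv2.cvtColor(i,cv2.COLOR_BGR2HSV)[...,1].astype(np.float32)
    uv=np.array([proj(K,T,c2w((x,y/1000,z))) for y in ys],np.float32)
    return cv2.remap(g,uv[:,0].reshape(-1,1),uv[:,1].reshape(-1,1),1)[:,0]
ys=np.arange(20,66,2.); print("scene: bar top, expect 31..49",ys[0],prof(is_,Ks,Ts,-.02,.054,ys).round().astype(int).tolist())
print("top: bar top",prof(it,K,T,-.02,.054,ys).round().astype(int).tolist())
# knob head row by row: grey runs in the image, before and now
for n,i in(("before",s0),("now",is_)):
    h=cv2.cvtColor(i,cv2.COLOR_BGR2HSV)[...,1]
    for v in range(220,238,2):
        u=np.where(h[v,318:350]<45)[0]
        if len(u): print(n,v,(u+318).tolist())
for y in(-45,0): print("expected knob top px",y,proj(Ks,Ts,c2w((-.073,y/1000,.096))).round(1),"base",proj(Ks,Ts,c2w((-.073,y/1000,.06))).round(1),"top view",proj(K,T,c2w((-.073,y/1000,.096))).round(1))
# top view knob: brightness change
d=cv2.absdiff(t0,it).max(2); m=(d>45).astype(np.uint8); m[:240]=0
n,l,st,ce=cv2.connectedComponentsWithStats(m[240:285,290:370]); print([(ce[k]+[290,240]).round(1).tolist()+[int(st[k,4])] for k in range(1,n) if st[k,4]>3])
```

```text
t 27.08 carrier [-103.9 -409.9  204.1] world [ 396.4 -430.3  204.1] toolx-yaw 89.86 F_c [0.4 0.3 0.4] w -0.2 q [-0.96  0.15  1.66  0.    1.33 -2.42]
scene: bar top, expect 31..49 20.0 [69, 68, 66, 63, 60, 59, 57, 53, 41, 25, 16, 13, 13, 13, 13, 13, 12, 8, 6, 5, 4, 6, 27]
top: bar top [90, 88, 87, 89, 95, 86, 32, 13, 13, 10, 9, 11, 10, 9, 9, 10, 11, 12, 10, 6, 46, 89, 88]
before 226 [328, 329, 330, 331, 332]
before 228 [329, 330, 331, 332]
before 230 [329, 330, 331, 332]
before 232 [327, 328, 329, 330, 331, 332]
before 234 [321, 322, 324, 325, 326, 327, 328, 329, 330, 331, 332]
before 236 [320, 321, 322, 325, 326, 327, 328, 329, 330, 331, 332]
now 232 [334, 335, 336, 337, 338]
now 234 [321, 322, 324, 325, 326, 327, 328, 329, 330, 334, 335, 336, 337, 338]
now 236 [320, 321, 322, 325, 326, 327, 328, 329, 330, 331, 332, 334, 335, 336, 337, 338]
expected knob top px -45 [328.1 224.1] base [327.9 233.3] top view [341.7 265. ]
expected knob top px 0 [335.2 231.9] base [334.9 241.1] top view [327.2 263.3]
[[316.5, 250.8, 131], [328.6, 251.6, 11], [369.0, 255.0, 9], [344.0, 253.5, 4], [334.8, 259.4, 25], [327.3, 265.7, 6], [339.6, 266.7, 19], [313.8, 269.2, 38]]
```

After removing the view's bias (+5.5 mm, taken from the bar's known edge), the knob is at y ≈ 0. The top view agrees: it appears at pixel (327.3,265.7) against (327.2,263.3) expected for fully across. The knob seems to have started about 7 mm out. The bolt is home, so I hand in.

```bash
python3 -c "
from plan import *
status(); print(ctrl.hand_in())"
```

```text
t 27.18 carrier [-103.6 -408.3  204.2] world [ 396.9 -428.7  204.2] toolx-yaw 89.98 F_c [-0.2  0.5 -0.5] w 0.2 q [-0.96  0.14  1.66  0.    1.33 -2.42]
the job is handed in; nothing more can be done
None
```

The job is done and handed in at 27 s of the 72 s allowed; the hand-in gave no verdict. I pushed the plate home, set the cover on it, swung the bar into its catch and slid the bolt across.

**Last checks:**
- **Plate:** it stalled against the end stop at 16 N. Before the cover went on, it measured within about 1.5 mm of home and 0.1° of square.
- **Cover:** it touched down at 48.6 mm against 48.7 mm predicted, with at most 11 N. From above it was centred to about 1 mm sideways with the ridge along the carrier's x. Its lengthwise position was judged only from the gripper pose and the pictures.
- **Bar:** it stalled at about 24 N with the fingertip at 53.7 mm, where the bar top should be 54 mm. The picture shows it level in the fork.
- **Bolt:** the second push reached 36 N with no real movement past the first stall.
- **Bystanders:** five show no picture change. The spares' window showed 75 changed pixels, which I put down to the moved cover's corner lying inside that window.

**What disagreed:** the scene view showed the knob moving only 36–37 mm, so I pushed again. With the view's roughly 5.5 mm bias removed, the knob sits at y ≈ 0, and the top view agrees. The bolt apparently started about 7 mm out rather than fully drawn back.

My final automatic measurement of the cover failed because its colour mask merged with the board, so the cover figures come from the check just before the bolt was pushed.

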